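# Pack the stone-setting tray

## Task

Pack the wooden tray for the stone setter: lay the white-handled graver centrally across the two saddles, stand the loupe in the round well, the white-lidded pot in the square well and the small dark wooden box in the long rectangular well, each lying or standing the way it does now and right down in its seat. Leave the longer handpiece and the larger black tin, which do not belong in the tray, where they lie.

Things in the scene. Friction and masses are not known exactly. Their poses are not given: they have to be found in the camera images.
- graver: Graver (thing to pack): white handle with a short dark steel point, lying flat, 15 x 88 x 15 mm, long along its y. Origin at the centre of its underside, z up. Grip it across x near the middle (12 mm wide there).
- eye_loupe: Loupe (thing to pack): black eyepiece standing on its round 38 mm flange (9 mm thick), 32 mm tall; the barrel above the flange is about 24 mm wide. Origin at the centre of its underside, z up. Grip the barrel.
- small_pot: Pot with white screw lid (thing to pack): round, 45 mm across, 25 mm tall; the lid is the upper 10 mm. Origin at the centre of its underside, z up.
- wood_case: Small dark brown wooden box (thing to pack), closed, 45 x 75 x 26 mm, long along its y. Origin at the centre of its underside, z up. Grip it across x (44 mm).
- motor_handpiece: Hand-motor handpiece (leave it): white and steel, looks like the graver but is longer, 16 x 110 x 16 mm, with a thin burr at the tip; long along y. Origin at the centre of its underside.
- black_tin: Black tin (leave it): looks like the dark wooden box but is larger and blacker, with a lid seam, 58 x 87 x 30 mm, long along y. Origin at the centre of its underside.
- round_seat: One of four fixed wooden inserts (pale wood, grey felt floor, 74 x 100 mm, long along y) in the tray; the four swap places. Round well, 56 mm across, for the loupe. Origin at the centre of the insert's underside, 5 mm above the bench. z up. The well's floor is at z = 4 mm and its rim at z = 14 mm. Tray: fixed, dark wood, 160 x 212 mm, walls 19 mm high.
- square_seat: One of four fixed wooden inserts (pale wood, grey felt floor, 74 x 100 mm, long along y) in the tray; the four swap places. Square well, 63 x 63 mm, for the white-lidded pot. Origin at the centre of the insert's underside, 5 mm above the bench. z up. The well's floor is at z = 4 mm and its rim at z = 14 mm.
- long_seat: One of four fixed wooden inserts (pale wood, grey felt floor, 74 x 100 mm, long along y) in the tray; the four swap places. Rectangular well, 63 mm along x and 91 mm along y, for the wooden box. Origin at the centre of the insert's underside, 5 mm above the bench. z up. The well's floor is at z = 4 mm and its rim at z = 14 mm.
- saddle_seat: Fourth insert, pale wood on grey felt, 74 x 100 mm, with two U-shaped saddles (each 20 mm long, at y = -32 and +32 mm) for the graver, which lies across both, along y. Origin at the centre of the insert's underside, 5 mm above the bench. z up. Saddle rests at z = 8 mm, 34 mm wide along x between cheeks up to z = 18 mm; between the saddles 44 mm are free, down to z = 4 mm.
Things that resemble listed ones, but are neither listed nor needed, are in the scene too. Several things have the shape of the eye_loupe; the one meant has the colours described above.

How it is judged:
By the outcome, as a careful person would: the job done as asked, in the order asked, and still so for the second after the job is handed in, with the robot touching nothing.
It also fails if it takes over 91 s, if anything falls off the work surface, if the arm or the gripper's body presses on something with over 40 N, if the wrist force passes 120 N, or if a joint passes its speed limit or range.

## Robot

A 6-joint arm with a two-finger parallel gripper is mounted at the origin on a cart in front of the work surface, level with it; the furniture and walls round the work are solid. World frame = base frame: x ahead of the robot, y to its left, z up, the work surface at z = 0. Lengths are in mm, angles in rad, forces in N, time in s.
With the tool pointing down it reaches from about 275 to 750 mm from the base axis. Payload 10.2 kg.
Tool frame: the origin (TCP) lies on the front face of the gripper's body, between the roots of the fingers; the fingertips stand 64 mm ahead of it and the grasp point (between the pads) lies 45 mm ahead of it; x points along the fingers, y is the direction in which the jaws open and shut, and the axes are right-handed (so a half turn about x gives the same grasp; the last joint's range is limited). The gripper opens to 88 mm and grips with 3 to 60 N. Pads are 18 mm wide; open, the fingers measure 123 mm over their backs; the gripper's body (75 mm by 187 mm) begins 45 mm behind the grasp point.
Start: joints at [0.886, 0.313, 1.498, -0, 1.331, -0.223], TCP at [233.932, 470.008, 302.72] pointing down, gripper open.
Joint ranges: [-2.94, 2.94], [-0.97, 2.17], [0.19, 2.56], [-1.23, 4.37], [0.02, 3.11], [-2.88, 2.88]. Speed limits (rad/s): [2.39, 2.39, 3.01, 3.14, 3.14, 3.14].

## Interface

Orientations are given as a 3x3 rotation matrix whose columns are the frame's x, y, z axes.
In Python, from workcell import bot, vision, nets gives the robot as it stands.
- The arm moves only by the tool servo_tool, never from a script. Its argument "targets" is one flat list of numbers, 6 for each row, row after row: the shift along the tool's x, y, z in mm, then the turn, a rotation vector about the tool's x, y, z in degrees. In form: [tx, ty, tz, wx, wy, wz, tx, ty, tz, wx, wy, wz, ...]. A call has 1 to 12 rows; each row shifts and turns the commanded pose from where the row before left it, along the tool's axes as they then stand; what a row does not reach is not made up. A row lasts 1/12 s, in which the tool goes at most 41.7 mm and 7.16 degrees, less where a joint would pass 70% of its speed; a pose out of reach is approached as far as the arm can. A call with a gripper value outside its range is refused whole. "fingers" is the gripper's target within -1 to 1 (shut at 1, half-way at 0, fully open at -1), set as the call begins (left out, the last holds). The fingers move at their own pace and stop on an object; the grip force is fixed at half the most. Time passes only in rows, so rows that do not move let the fingers close. It gives the time, the measured TCP pose, the force and the opening at its end, in the units of the state.
- bot.state(): the state, without advancing time (a new reading comes with each control period).
- vision.read_camera(name): name is "side" or "top" or "wrist"; returns a dict with "img" (400x640x3 uint8, red, green, blue), "vertical_fov" (degrees; the focal length in pixels is half the picture's height over the tangent of half this angle, whatever the lens; pixels are square), "cx", "cy" (the principal point, pixels), "rvec" (rotation vector, rad) and "tvec" (3), from world to camera coordinates, as OpenCV has them. Camera axes: x right, y down, z forward; pixel columns grow to the right and rows downward; lengths in mm; the calibration is good to about 2 mm. A picture is of the moment at which its call begins. There is no depth.
- bot.finish_job(): hands the job in, once; it reports no verdict.
Trained networks look in a picture, given as the dict that the camera call returned (one of the last four; its "shot" number tells which), for a name from the list of things; names that differ only in an ending like _2 or _b are one class to them, and where a whole thing is asked for, a point or a joint stands for the part that bears it (a point fixed in the world has none). Each returns a list of dicts, best first, with "score" (0 to 1); they miss things now and then, are a little off and sometimes report something else, mostly with a low value. They report only what shows in the picture. A call takes as long as a camera call. They do not tell look-alikes from the thing itself.
- nets.silhouettes(picture, name): "pixels" (400x640 bool, what is visible of it) and "xy" ([column, row] in pixels, amid what is visible of it).
The state is a dict: "time_s": time; "joint_positions": joint angles; "joint_velocities": joint speeds; "joint_efforts": joint torques, N m; "position": TCP position; "eef_rot": TCP orientation; "wrist_force": force on the tool from outside, world axes, zero at the start; "ft_torque": the same for the moment, N m; "grip_width": finger opening in mm.
Only numpy, scipy, OpenCV 4.12 (cv2) and the standard library are available. Lean on these libraries where they do the work, as an engineer would, in place of code of your own. Each camera call takes 0.05 s, during which the arm holds its last target.

## Working session

There is one attempt and no reset: what is moved stays moved. The work goes in short steps, Python scripts to look and compute and a tool call to move; the robot and the scene stay as the last step left them, time stands still between calls to the robot, and variables do not carry over. Pictures are saved under pics/ and viewed, and the job is handed in when it is done.

Besides the shell and the picture viewer there is one more tool, called after "Emit:" by a JSON object that holds its "op" and its "data". servo_tool: Moves the arm, as the interface text tells. Its arguments: {"type":"object","properties":{"targets":{"type":"array"},"fingers":{"type":"number"}},"required":["targets"]}

```bash
mkdir -p pics; ls; python3 - <<'E'
from workcell import bot, vision, nets
import cv2
s=bot.state(); print(s)
for n in ["top","side"]:
    p=vision.read_camera(n); cv2.imwrite(f"pics/{n}0.png",p["img"][:,:,::-1])
    print(n,p["vertical_fov"],p["cx"],p["cy"],p["rvec"],p["tvec"],p["shot"])
E
```

```text
pics
{'time_s': 0.0, 'joint_positions': array([ 8.85588444e-01,  3.13478014e-01,  1.49840644e+00,  1.59341754e-05,
        1.33105502e+00, -2.23407484e-01]), 'joint_velocities': array([-1.76114464e-03,  1.18432567e-03, -1.07795703e-04,  8.87951885e-05,
       -5.53438552e-07,  2.11279644e-04]), 'joint_efforts': array([-1.23252579e-03, -4.02201676e+01, -2.52260220e+01,  6.93074428e-02,
        3.53191607e-02, -7.82148140e-05]), 'position': array([233.82480863, 469.8712161 , 302.15822734]), 'eef_rot': array([[-8.64300481e-04,  4.45563468e-01,  8.95249936e-01],
       [-1.03303336e-03,  8.95249395e-01, -4.45564196e-01],
       [-9.99999093e-01, -1.30992440e-03, -3.13482557e-04]]), 'wrist_force': array([-0.03111242, -0.14389406, -0.7897268 ]), 'ft_torque': array([-0.03136724, -0.06167914,  0.0629507 ]), 'grip_width': 88.19279774187324}
top 56.03726161862444 317.4441383775863 200.96311494703863 [ 2.19564297 -2.176476    0.0525444 ] [ -21.45231052  536.1248513  1014.28539296] 1
side 51.20545136755362 322.080631880354 198.78049284177635 [ 0.01842121 -2.60459621  1.71598391] [ 546.86993464   35.99120556 1068.68401709] 2
```

View pics/top0.png

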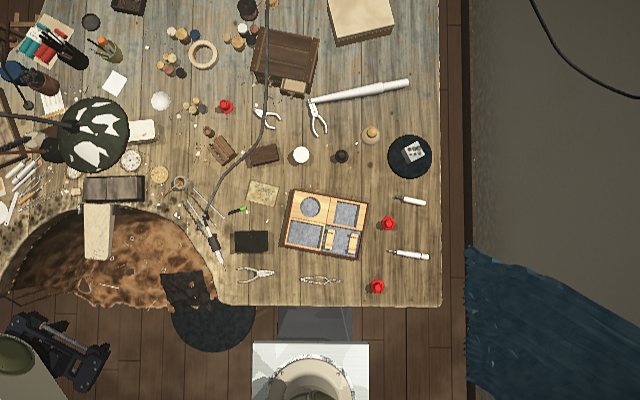

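View pics/side0.png

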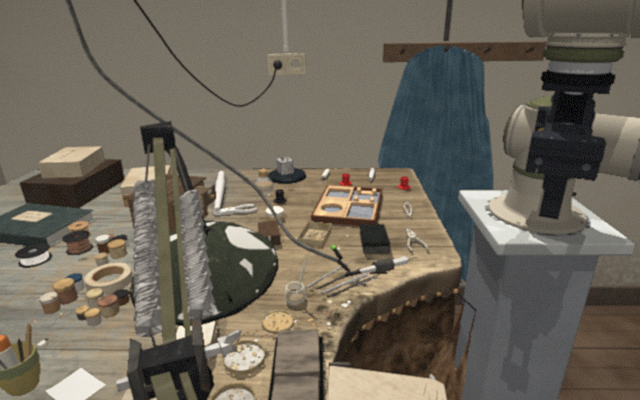

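```bash
cat > h.py <<'E'
from workcell import bot, vision, nets
import cv2, numpy as np
def K(p):
    f=200/np.tan(np.radians(p["vertical_fov"])/2)
    return np.array([[f,0,p["cx"]],[0,f,p["cy"]],[0,0,1]])
def unproj(p,uv,z):
    R=cv2.Rodrigues(np.array(p["rvec"],float))[0]; t=np.array(p["tvec"],float)
    C=-R.T@t
    uv=np.atleast_2d(uv).astype(float)
    d=(R.T@np.linalg.inv(K(p))@np.c_[uv,np.ones(len(uv))].T).T
    return C+d*((z-C[2])/d[:,2])[:,None]
def proj(p,X):
    return cv2.projectPoints(np.atleast_2d(X).astype(float),np.array(p["rvec"],float),np.array(p["tvec"],float),K(p),None)[0][:,0]
def rect(p,mask,z):
    n,l,st,_=cv2.connectedComponentsWithStats(mask.astype(np.uint8))
    if n<2: return None
    k=1+np.argmax(st[1:,4]); ys,xs=np.nonzero(l==k)
    W=unproj(p,np.c_[xs,ys],z)[:,:2].astype(np.float32)
    (c,s,a)=cv2.minAreaRect(W)
    return np.round(c,1),np.round(s,1),round(a,1),np.round(W.mean(0),1),len(xs)
HT=dict(graver=12,eye_loupe=25,small_pot=25,wood_case=26,motor_handpiece=12,black_tin=30,round_seat=19,square_seat=19,long_seat=19,saddle_seat=19)
def see(p,names,minscore=.2):
    for n in names:
        for d in nets.silhouettes(p,n):
            if d["score"]<minscore: continue
            print(n,round(d["score"],2),np.round(d["xy"]),rect(p,d["pixels"],HT[n]))
def crop(p,box,name,k):
    x0,y0,x1,y1=box
    cv2.imwrite(name,cv2.resize(p["img"][y0:y1,x0:x1,::-1],None,fx=k,fy=k,interpolation=cv2.INTER_CUBIC))
E
python3 - <<'E'
from h import *
p=vision.read_camera("top")
see(p,HT)
crop(p,(190,120,450,310),"pics/topcrop.png",3)
print(unproj(p,[[265,100],[205,215]],0))
E
```

```text
graver 0.47 [417. 201.] (array([ 541.1, -281.5]), array([61. , 15.5]), 77.8, array([ 540.9, -283.1], dtype=float32), 114)
graver 0.46 [299. 157.] (array([665.2,  32.8]), array([42. , 38.8]), 0.6, array([666. ,  31.7], dtype=float32), 184)
eye_loupe 0.6 [374. 282.] (array([ 310.5, -177. ]), array([34.4, 34.9]), 0.6, array([ 311.1, -177.3], dtype=float32), 162)
eye_loupe 0.59 [389. 221.] (array([ 480.4, -206.6]), array([27. , 29.8]), 0.5, array([ 480.1, -206.5], dtype=float32), 107)
eye_loupe 0.49 [225. 104.] (array([796.6, 239.7]), array([34. , 30.5]), 1.3, array([796.9, 240.1], dtype=float32), 133)
small_pot 0.49 [300. 156.] (array([664.2,  30.7]), array([44.2, 41.1]), 0.6, array([663.9,  30.1], dtype=float32), 212)
wood_case 0.64 [266. 151.] (array([663.5, 132.4]), array([49.7, 76.3]), 14.6, array([662.4, 131.6], dtype=float32), 459)
motor_handpiece 0.74 [411. 255.] (array([ 395.3, -274. ]), array([90.7, 15.1]), 81.1, array([ 395. , -276.3], dtype=float32), 176)
black_tin 0.69 [251. 237.] (array([427.4, 161. ]), array([56.5, 86.4]), 1.0, array([427.5, 161.1], dtype=float32), 703)
round_seat 0.88 [312. 206.] (array([521.7,   2.9]), array([102.1,  77.3]), 81.0, array([522.2,   3. ], dtype=float32), 1025)
square_seat 0.63 [348. 212.] (array([503.4, -95. ]), array([100.4,  74.4]), 79.6, array([503.4, -95.2], dtype=float32), 999)
square_seat 0.5 [299. 156.] (array([664.6,  29. ]), array([45.1, 43. ]), 45.7, array([664.8,  29.3], dtype=float32), 225)
long_seat 0.86 [308. 233.] (array([447.9,  17.4]), array([99.4, 73.8]), 79.6, array([448.2,  17.1], dtype=float32), 984)
saddle_seat 0.61 [340. 239.] (array([430.7, -80.8]), array([101.8,  76.1]), 78.5, array([429.4, -81.3], dtype=float32), 1009)
[[822.35831576 134.54080609   0.        ]
 [495.41258404 296.26656307   0.        ]]
```

View pics/topcrop.png

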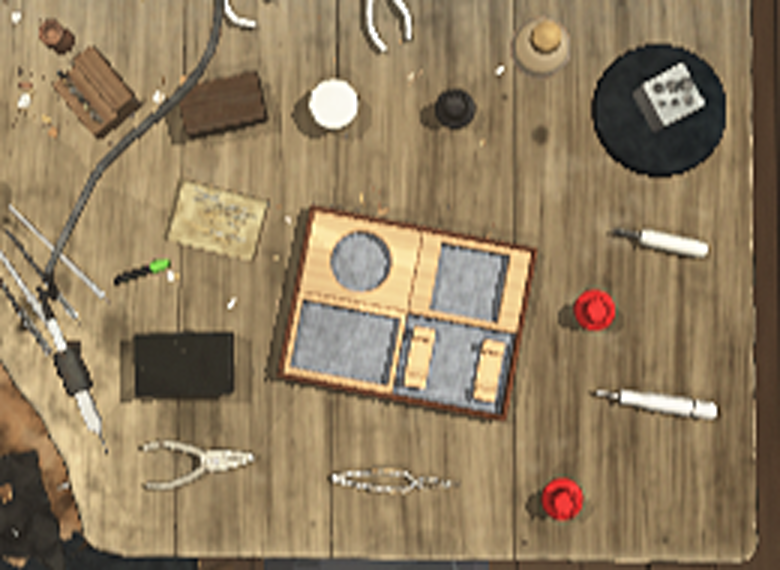

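```bash
python3 - <<'E'
from h import *
p=vision.read_camera("side")
crop(p,(60,60,460,300),"pics/sidecrop.png",2)
crop(p,(200,160,440,290),"pics/sidecrop2.png",3)
t=vision.read_camera("top")
for uv in [[266,20],[265,60],[263,110],[258,131],[240,155],[222,178],[212,195],[206,212]]:
    print(uv)
    for z in (0,50,100,200,300,400,500,700):
        w=unproj(t,[uv],z); print(z,np.round(w[0]),np.round(proj(p,w)[0]))
E
```

```text
[266, 20]
0 [1056.  136.    0.] [102. 238.]
50 [1028.  128.   50.] [111. 218.]
100 [1000.  120.  100.] [120. 196.]
200 [945. 104. 200.] [139. 151.]
300 [889.  89. 300.] [159. 104.]
400 [834.  73. 400.] [181.  54.]
500 [778.  57. 500.] [204.   0.]
700 [667.  26. 700.] [ 254. -117.]
[265, 60]
0 [938. 137.   0.] [152. 239.]
50 [916. 129.  50.] [159. 218.]
100 [894. 121. 100.] [166. 196.]
200 [850. 105. 200.] [182. 151.]
300 [805.  89. 300.] [198. 104.]
400 [761.  73. 400.] [215.  53.]
500 [717.  58. 500.] [234.  -0.]
700 [628.  26. 700.] [ 274. -118.]
[263, 110]
0 [794. 140.   0.] [214. 239.]
50 [778. 132.  50.] [219. 218.]
100 [763. 124. 100.] [224. 196.]
200 [733. 108. 200.] [235. 151.]
300 [702.  91. 300.] [246. 104.]
400 [672.  75. 400.] [258.  53.]
500 [641.  59. 500.] [271.  -1.]
700 [580.  27. 700.] [ 299. -119.]
[258, 131]
0 [733. 153.   0.] [239. 242.]
50 [721. 144.  50.] [243. 221.]
100 [709. 135. 100.] [247. 198.]
200 [684. 118. 200.] [256. 153.]
300 [659. 101. 300.] [266. 104.]
400 [635.  83. 400.] [276.  53.]
500 [610.  66. 500.] [287.  -1.]
700 [560.  31. 700.] [ 310. -120
[... 398 characters left out ...]
 200.] [304. 164.]
300 [564. 171. 300.] [310. 111.]
400 [552. 144. 400.] [315.  55.]
500 [540. 117. 500.] [321.  -3.]
700 [516.  64. 700.] [ 334. -126.]
[212, 195]
0 [551. 278.   0.] [317. 273.]
50 [548. 263.  50.] [318. 247.]
100 [544. 249. 100.] [320. 221.]
200 [537. 219. 200.] [324. 168.]
300 [530. 190. 300.] [327. 112.]
400 [522. 161. 400.] [331.  55.]
500 [515. 131. 500.] [335.  -4.]
700 [501.  73. 700.] [ 343. -127.]
[206, 212]
0 [504. 294.   0.] [341. 278.]
50 [502. 278.  50.] [342. 251.]
100 [501. 263. 100.] [342. 224.]
200 [498. 232. 200.] [344. 170.]
300 [496. 201. 300.] [345. 113.]
400 [493. 170. 400.] [347.  56.]
500 [490. 139. 500.] [348.  -4.]
700 [485.  78. 700.] [ 352. -129.]
```

View pics/sidecrop.png

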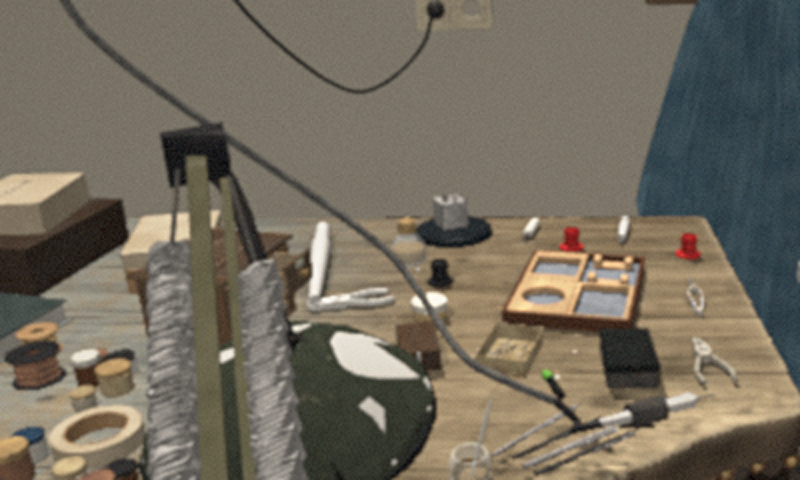

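View pics/sidecrop2.png

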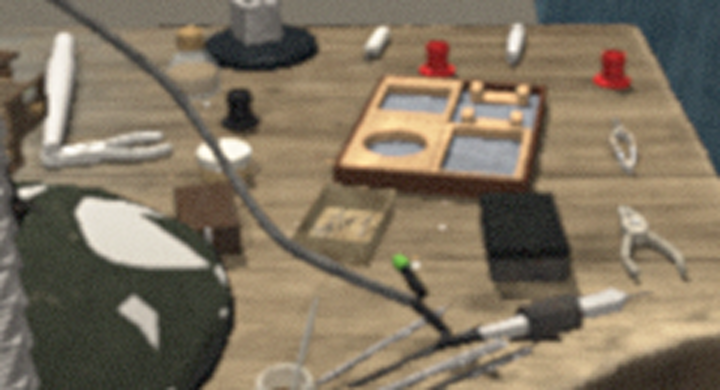

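```bash
python3 - <<'E'
from h import *
p=vision.read_camera("wrist"); cv2.imwrite("pics/w0.png",p["img"][:,:,::-1])
R=cv2.Rodrigues(np.array(p["rvec"]))[0]; C=-R.T@p["tvec"]
print(p["vertical_fov"],C,R[2]); s=bot.state(); print(s["eef_rot"].T@(C-s["position"]), s["eef_rot"].T@R.T)
print([unproj(p,[uv],0)[0].round() for uv in [[0,0],[639,0],[639,399],[0,399]]])
t=vision.read_camera("top"); print(unproj(t,[[341.5,155.5]],28))
E
```

```text
61.263772887831536 [174.59166192 498.5475797  385.74399034] [ 0.22925454 -0.11412453 -0.96665296]
[-83.02237975  -0.89120097 -65.84615648] [[ 1.23829236e-04 -2.56077257e-01  9.66656311e-01]
 [ 9.99999901e-01  4.44298514e-04 -1.04012963e-05]
 [-4.26820427e-04  9.66656217e-01  2.56077286e-01]]
[array([-67., 247.,   0.]), array([225., 834.,  -0.]), array([730., 717.,   0.]), array([330., -88.,   0.])]
[[660.24164982 -81.32654105  28.        ]]
```

View pics/w0.png

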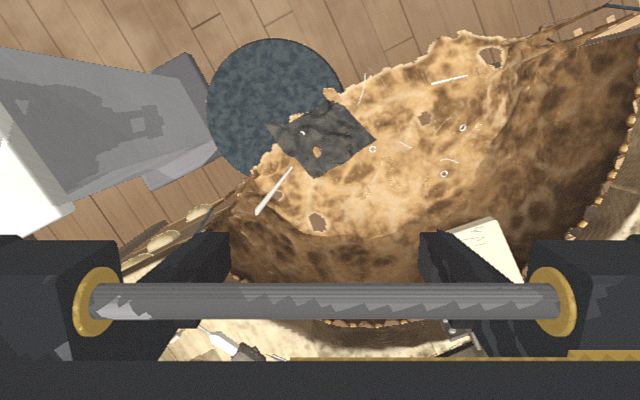

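Emit:
{"op": "servo_tool", "data": {"targets": [0,-23,27,0,0,0,0,-23,27,0,0,0,0,-23,27,0,0,0,0,-23,27,0,0,0,0,-23,27,0,0,0,0,-23,27,0,0,0,0,-23,27,0,0,0,0,-23,27,0,0,0,0,-23,27,0,0,0,0,-23,27,0,0,0,0,-23,27,0,0,0,0,-23,27,0,0,0], "fingers": -1}}

```text
time_s: 1.85
position: [401.3, 76.8, 303.0]
eef_rot: [[0.001, 0.446, 0.895], [-0.0, 0.895, -0.446], [-1.0, 0.0, 0.001]]
wrist_force: [0.8, 1.0, 0.1]
grip_width: 88.1
```

Emit:
{"op": "servo_tool", "data": {"targets": [0,-23,27,0,0,0,0,-23,27,0,0,0,0,-23,27,0,0,0,0,-23,27,0,0,0,0,-23,27,0,0,0,0,-23,27,0,0,0,0,0,0,6.5,0,0,0,0,0,6.5,0,0,0,0,0,6.5,0,0,0,0,0,6.5,0,0,0,0,0,6.5,0,0,0,0,0,6.5,0,0]}}

```text
time_s: 2.85
position: [484.6, -117.2, 302.7]
eef_rot: [[0.0, 0.912, 0.41], [-0.0, 0.41, -0.912], [-1.0, 0.0, 0.0]]
wrist_force: [-0.2, -0.3, -0.4]
grip_width: 88.1
```

Emit:
{"op": "servo_tool", "data": {"targets": [0,0,0,6.5,0,0,0,0,0,6.5,0,0,0,0,0,6.5,0,0,0,0,0,6.5,0,0,0,0,0,6.5,0,0,0,0,0,0,0,0]}}

```text
time_s: 3.35
position: [484.6, -117.2, 302.7]
eef_rot: [[0.0, 0.99, -0.142], [-0.0, -0.142, -0.99], [-1.0, 0.0, 0.0]]
wrist_force: [-0.7, -0.4, -0.4]
grip_width: 88.2
```

```bash
python3 - <<'E'
from h import *
p=vision.read_camera("wrist"); cv2.imwrite("pics/w1.png",p["img"][:,:,::-1])
s=bot.state(); print(s["time_s"],s["position"],s["eef_rot"])
see(p,HT,.3)
E
```

```text
3.4 [ 484.55207793 -117.17632256  302.73701334] [[ 3.11831167e-06  9.90660013e-01 -1.36355193e-01]
 [-3.96896890e-05 -1.36355193e-01 -9.90660012e-01]
 [-9.99999999e-01  8.50108190e-06  3.88937899e-05]]
graver 0.64 [390. 270.] (array([ 545. , -250.7]), array([43.8, 14.7]), 81.9, array([ 544.5, -256.1], dtype=float32), 258)
eye_loupe 0.89 [483. 107.] (array([656.1, -82.6]), array([35.2, 40.7]), 51.2, array([656.2, -81.3], dtype=float32), 1091)
eye_loupe 0.74 [346.  50.] (array([519.4,  -2.7]), array([90.1, 74.1]), 79.9, array([519.5,  -1.2], dtype=float32), 7145)
eye_loupe 0.69 [329. 240.] (array([ 479.9, -204.8]), array([34.3, 39.7]), 23.3, array([ 478.7, -204.4], dtype=float32), 775)
eye_loupe 0.67 [181. 236.] (array([ 308.5, -171.5]), array([45.3, 19.7]), 28.8, array([ 310.4, -172.2], dtype=float32), 491)
small_pot 0.65 [482.  10.] (array([658.1,  13.7]), array([15.7, 46.9]), 81.8, array([656.3,  15.4], dtype=float32), 710)
motor_handpiece 0.87 [270. 281.] (array([ 400.5, -232.1]), array([40.2, 11.1]), 79.7, array([ 399.8, -237.3], dtype=float32), 198)
round_seat 0.96 [345.  49.] (array([519.4,  -1.8]), array([92.1, 76. ]), 79.6, array([ 5.199e+02, -5.000e-01], dtype=float32), 7213)
square_seat 0.97 [340. 141.] (array([501.4, -95.7]), array([100.8,  75.7]), 79.8, array([502.3, -94. ], dtype=float32), 6381)
square_seat 0.7 [480.   9.] (array([660.4,  14.4]), array([16.8, 48.8]), 81.8, array([658.9,  16.2], dtype=float32), 756)
long_seat 0.71 [266.  43.] (array([445.7,  10.7]), array([88.1, 74.9]), 79.6, array([446.1,  11.7], dtype=float32), 6887)
saddle_seat 0.72 [268. 139.] (array([430.4, -81.6]), array([99. , 73.4]), 79.9, array([430.5, -80.3], dtype=float32), 6100)
```

View pics/w1.png

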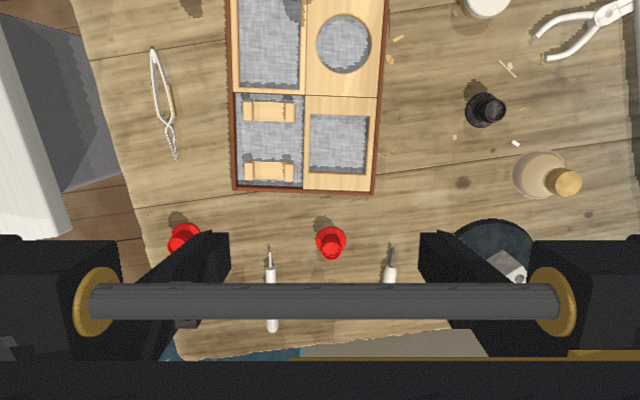

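Emit:
{"op": "servo_tool", "data": {"targets": [0,14,34,0,0,0,0,14,34,0,0,0,0,14,34,0,0,0,0,14,34,0,0,0,0,14,34,0,0,0,0,14,34,0,0,0,0,0,0,0,0,0,0,0,0,0,0,0]}}

```text
time_s: 4.57
position: [539.3, -332.1, 301.6]
eef_rot: [[-0.001, 0.99, -0.14], [0.001, -0.14, -0.99], [-1.0, -0.001, -0.001]]
wrist_force: [-0.8, -0.5, -0.6]
grip_width: 87.8
```

```bash
python3 - <<'E'
from h import *
p=vision.read_camera("wrist"); cv2.imwrite("pics/w2.png",p["img"][:,:,::-1])
s=bot.state(); print(s["time_s"],s["position"],s["eef_rot"])
see(p,["graver","motor_handpiece","saddle_seat","square_seat"],.3)
crop(p,(180,30,480,235),"pics/w2c.png",2.6)
E
```

```text
4.6167 [ 539.39421636 -330.79001578  302.18391717] [[-6.52767747e-04  9.90321049e-01 -1.38794068e-01]
 [ 9.01168649e-04 -1.38793459e-01 -9.90320940e-01]
 [-9.99999381e-01 -7.71526432e-04 -8.01846389e-04]]
graver 0.97 [322. 115.] (array([ 542.3, -270.8]), array([84.4, 14.7]), 77.7, array([ 541. , -275.8], dtype=float32), 873)
motor_handpiece 0.56 [187. 132.] (array([ 395.6, -267.8]), array([107.4,  17.7]), 80.0, array([ 394.5, -274.2], dtype=float32), 1215)
```

View pics/w2c.png

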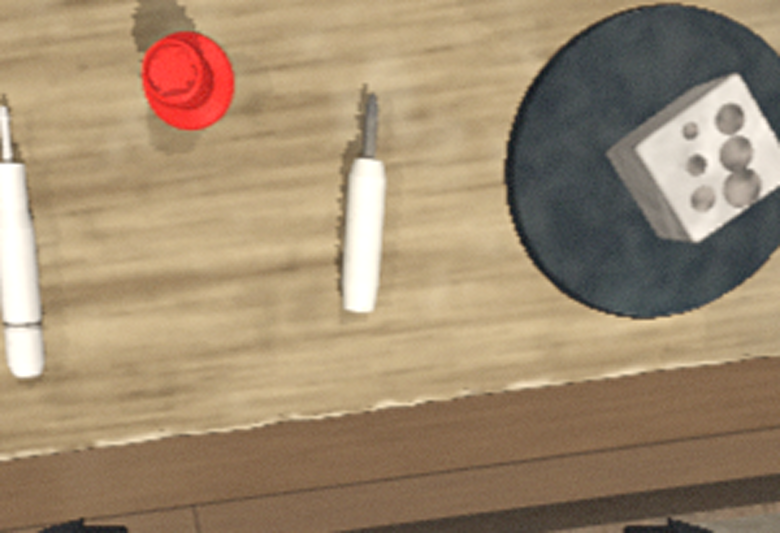

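Emit:
{"op": "servo_tool", "data": {"targets": [0,-3,-30,0,0,0,0,-3,-30,0,0,0,30,0,0,3,0,0,30,0,0,0,0,0,30,0,0,0,0,0,30,0,0,0,0,0,30,0,0,0,0,0,30,0,0,0,0,0,30,0,0,0,0,0,12,0,0,0,0,0,12,0,0,0,0,0,0,0,0,0,0,0], "fingers": 0}}

```text
time_s: 5.82
position: [541.6, -270.0, 67.7]
eef_rot: [[-0.002, 0.982, -0.19], [0.001, -0.19, -0.982], [-1.0, -0.002, -0.001]]
wrist_force: [-1.1, -1.0, 0.7]
grip_width: 43.9
```

```bash
python3 - <<'E'
from h import *
s=bot.state(); print(s["time_s"],s["position"],s["eef_rot"],s["grip_width"],s["wrist_force"])
p=vision.read_camera("wrist"); cv2.imwrite("pics/w3.png",p["img"][:,:,::-1])
E
```

```text
5.8167 [ 541.59293528 -269.99373874   67.68522232] [[-1.51069828e-03  9.81851238e-01 -1.89646683e-01]
 [ 1.13491927e-03 -1.89645094e-01 -9.81852051e-01]
 [-9.99998215e-01 -1.69851589e-03 -8.27825377e-04]] 43.92254797761182 [-1.08120573 -0.95439694  0.73712924]
```

View pics/w3.png

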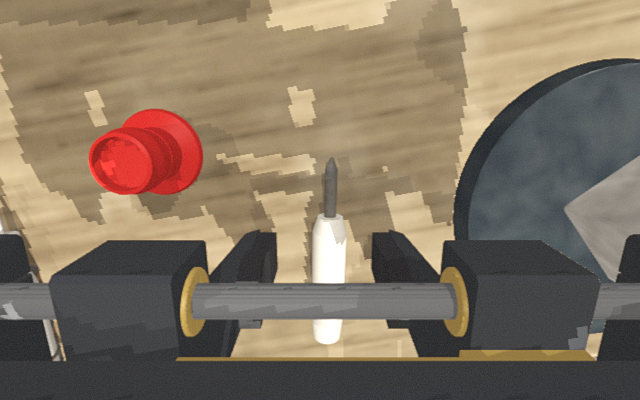

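Emit:
{"op": "servo_tool", "data": {"targets": [2,0,0,0,0,0,0,0,0,0,0,0,0,0,0,0,0,0,0,0,0,0,0,0,0,0,0,0,0,0,0,0,0,0,0,0], "fingers": 1}}

```text
time_s: 6.37
position: [542.1, -270.7, 67.3]
eef_rot: [[0.001, 0.982, -0.19], [-0.001, -0.19, -0.982], [-1.0, 0.001, 0.0]]
wrist_force: [-1.4, -0.1, 3.3]
grip_width: 12.5
```

Emit:
{"op": "servo_tool", "data": {"targets": [-20,0,0,0,0,0,-30,0,0,0,0,0,-30,0,0,0,0,0,-20,0,0,0,0,0,0,0,0,0,0,0]}}

```text
time_s: 6.78
position: [543.1, -271.4, 171.3]
eef_rot: [[0.006, 0.982, -0.19], [-0.005, -0.19, -0.982], [-1.0, 0.007, 0.003]]
wrist_force: [0.8, -0.7, 0.1]
grip_width: 12.6
```

```bash
python3 - <<'E'
from h import *
s=bot.state(); print(s["time_s"],s["position"],s["eef_rot"],s["grip_width"],s["wrist_force"])
p=vision.read_camera("wrist"); cv2.imwrite("pics/w4.png",p["img"][:,:,::-1])
see(p,["graver","saddle_seat","square_seat"])
# tip
E
```

```text
6.7833 [ 543.07170373 -271.37212943  171.26997503] [[ 0.00600787  0.98177081 -0.18997362]
 [-0.00461652 -0.18994779 -0.98178334]
 [-0.9999713   0.00677545  0.00339118]] 12.612285382538902 [ 0.80368542 -0.70842624  0.06639053]
graver 0.67 [324. 245.] (array([ 539.2, -293.6]), array([101.1,  26.1]), 79.8, array([ 537.5, -301.7], dtype=float32), 2672)
saddle_seat 0.69 [88. 12.] (array([ 424.1, -126.2]), array([14.8, 68.8]), 79.2, array([ 423.8, -125.7], dtype=float32), 2780)
square_seat 0.87 [207.  12.] (array([ 494.3, -139.4]), array([14.2, 75.1]), 79.2, array([ 494.1, -138.9], dtype=float32), 2975)
square_seat 0.4 [86. 12.] (array([ 424.1, -126.2]), array([14.8, 68.8]), 79.2, array([ 423.6, -125.8], dtype=float32), 2847)
```

View pics/w4.png

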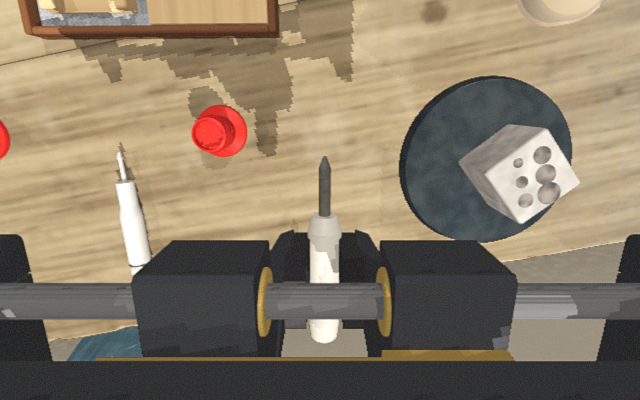

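```bash
python3 - <<'E'
from h import *
s=bot.state(); p=vision.read_camera("wrist")
w=unproj(p,[[324,156],[323,344]],171-59); print(w, np.linalg.norm(w[0]-w[1]), w.mean(0)-s["position"])
E
```

```text
[[ 549.34733131 -226.03443048  112.        ]
 [ 531.95878157 -313.52418253  112.        ]] 89.20099985273096 [ -0.73516352   0.48400527 -53.15463332]
```

Emit:
{"op": "servo_tool", "data": {"targets": [0,-24.3,-27.5,0,0,0,0,-24.3,-27.5,0,0,0,0,-24.3,-27.5,0,0,0,0,-24.3,-27.5,0,0,0,0,-24.3,-27.5,0,0,0,0,-24.3,-27.5,0,0,0,20,0,0,0,0,0,20,0,0,0,0,0,20,0,0,0,0,0,10,0,0,0,0,0,0,0,0,0,0,0]}}

```text
time_s: 7.95
position: [428.8, -80.3, 94.3]
eef_rot: [[-0.005, 0.982, -0.19], [0.002, -0.19, -0.982], [-1.0, -0.005, -0.001]]
wrist_force: [-0.6, 0.0, 0.1]
grip_width: 12.6
```

```bash
python3 - <<'E'
from h import *
s=bot.state(); print(s["time_s"],s["position"],s["eef_rot"],s["grip_width"],s["wrist_force"])
p=vision.read_camera("wrist"); cv2.imwrite("pics/w5.png",p["img"][:,:,::-1])
t=vision.read_camera("side"); crop(t,(300,150,420,250),"pics/s5.png",6)
E
```

```text
7.95 [428.82240778 -80.27492705  94.28133066] [[-0.00498703  0.98174637 -0.19012942]
 [ 0.00242143 -0.19011937 -0.981758  ]
 [-0.99998463 -0.00535644 -0.0014291 ]] 12.600425193385261 [-0.63370383  0.04595882  0.14826167]
```

View pics/w5.png

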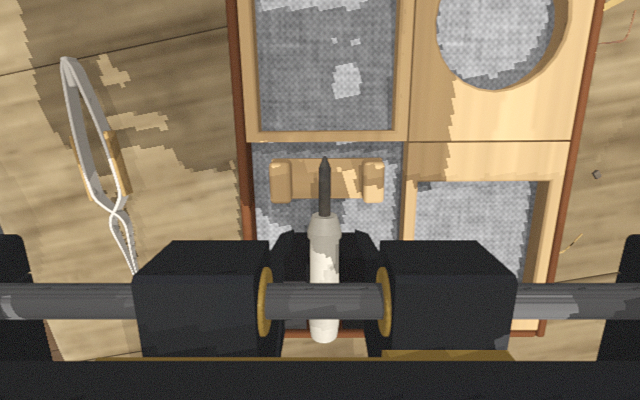

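View pics/s5.png

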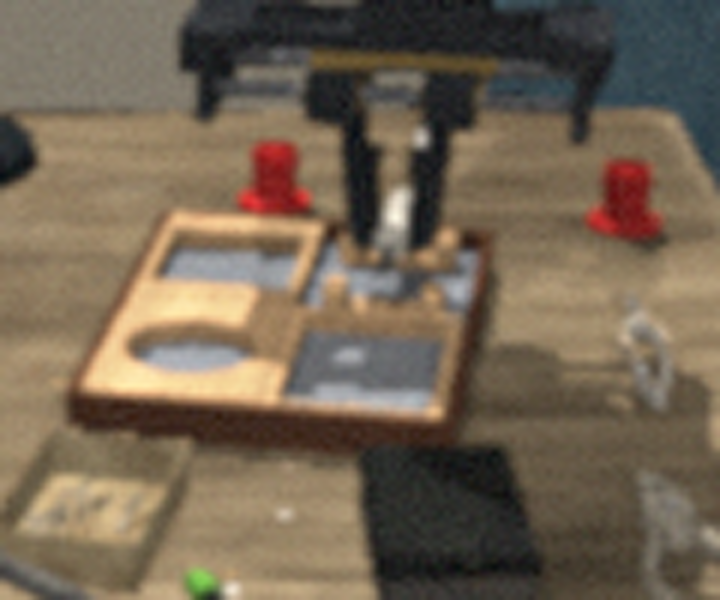

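```bash
python3 - <<'E'
from h import *
s=bot.state(); print(s["position"]); p=vision.read_camera("wrist"); crop(p,(220,130,430,240),"pics/w6c.png",3.6); cv2.imwrite("pics/w6.png",p["img"][:,:,::-1])
w=unproj(p,[[271,180],[384,180],[291,180],[362,180]],23)
R=s["eef_rot"]; print((w-s["position"])@R)
w=unproj(p,[[324,157],[324,344]],94-59); print(((w-s["position"])@R), np.linalg.norm(w[0]-w[1]))
E
```

```text
[429.89729246 -80.80199516  96.3842866 ]
[[ 73.43260523 -25.57691108 -30.46292271]
 [ 73.35511774  27.95238796 -30.5080307 ]
 [ 73.41888256 -16.09712718 -30.47091112]
 [ 73.37019512  17.53674887 -30.49925366]]
[[ 61.40092003  -0.45878275 -43.23128638]
 [ 61.36622521  -0.42124989  50.95044956]] 94.18174981156768
```

View pics/w6c.png

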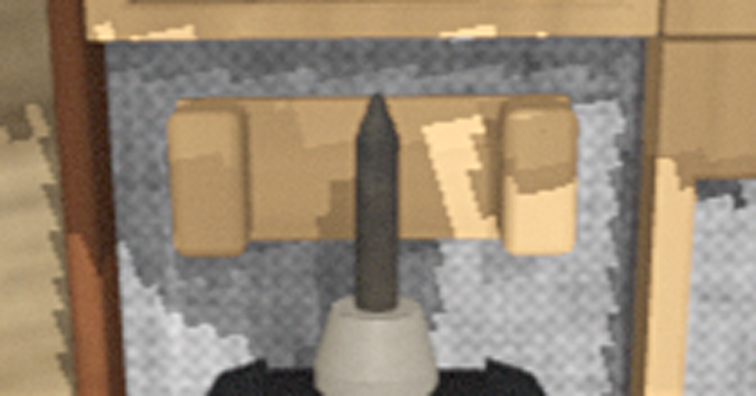

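Emit:
{"op": "servo_tool", "data": {"targets": [5,1.3,1.5,0,0,0,5,0,0,0,0,0,3,0,0,0,0,0,0,0,0,0,0,0,0,0,0,0,0,0]}}

```text
time_s: 8.52
position: [431.1, -82.6, 83.6]
eef_rot: [[-0.0, 0.982, -0.19], [0.0, -0.19, -0.982], [-1.0, -0.0, -0.0]]
wrist_force: [0.6, -0.2, 0.7]
grip_width: 12.6
```

```bash
python3 - <<'E'
from h import *
s=bot.state(); print(s["time_s"],s["position"],s["wrist_force"],s["eef_rot"])
E
```

```text
8.5167 [431.05084636 -82.58777273  83.63234142] [ 0.56793828 -0.17695105  0.68002201] [[-2.36869514e-04  9.81760206e-01 -1.90123226e-01]
 [ 1.12215532e-04 -1.90123204e-01 -9.81760233e-01]
 [-9.99999966e-01 -2.53883848e-04 -6.51343529e-05]]
```

Lower 3.5 mm more, then open partly and rise.

Emit:
{"op": "servo_tool", "data": {"targets": [2,0,0,0,0,0,1.5,0,0,0,0,0,0,0,0,0,0,0,0,0,0,0,0,0]}}

```text
time_s: 8.85
position: [431.2, -82.6, 80.3]
eef_rot: [[0.0, 0.982, -0.19], [-0.0, -0.19, -0.982], [-1.0, 0.0, 0.0]]
wrist_force: [0.3, 1.1, 0.7]
grip_width: 12.3
```

Emit:
{"op": "servo_tool", "data": {"targets": [0,0,0,0,0,0,0,0,0,0,0,0,0,0,0,0,0,0,0,0,0,0,0,0], "fingers": 0.35}}

```text
time_s: 9.18
position: [431.1, -82.6, 80.2]
eef_rot: [[-0.0, 0.982, -0.19], [0.0, -0.19, -0.982], [-1.0, -0.0, -0.0]]
wrist_force: [-0.8, 0.1, -1.2]
grip_width: 28.5
```

Emit:
{"op": "servo_tool", "data": {"targets": [-15,0,0,0,0,0,-25,0,0,0,0,0,-30,0,0,0,0,0,-30,0,0,0,0,0,-30,0,0,0,0,0]}}

```text
time_s: 9.6
position: [430.8, -82.4, 211.6]
eef_rot: [[-0.0, 0.982, -0.19], [0.0, -0.19, -0.982], [-1.0, -0.0, -0.0]]
wrist_force: [-0.0, -0.1, -0.2]
grip_width: 28.5
```

```bash
python3 - <<'E'
from h import *
s=bot.state(); print(s["time_s"],s["position"],s["wrist_force"],s["eef_rot"])
p=vision.read_camera("wrist"); cv2.imwrite("pics/w7.png",p["img"][:,:,::-1])
see(p,["graver","saddle_seat","eye_loupe","small_pot"])
E
```

```text
9.6 [430.80249435 -82.42803331 211.62859521] [-0.01708633 -0.07399668 -0.15503943] [[-2.27804326e-04  9.81769979e-01 -1.90072766e-01]
 [ 1.15063785e-04 -1.90072744e-01 -9.81770003e-01]
 [-9.99999967e-01 -2.45521946e-04 -6.96667761e-05]]
graver 0.56 [325. 192.] (array([429.3, -85.3]), array([91. , 16.4]), 78.6, array([428.4, -90.5], dtype=float32), 1500)
saddle_seat 0.91 [314. 173.] (array([428.9, -80.3]), array([98.6, 71.7]), 79.5, array([429.6, -75.4], dtype=float32), 8189)
eye_loupe 0.74 [599. 127.] (array([654.4, -82.2]), array([34.3, 52.2]), 59.6, array([654. , -79.7], dtype=float32), 2239)
small_pot 0.92 [597.   7.] (array([651.3,  10.3]), array([ 9.1, 45.2]), 79.0, array([649.9,  11.7], dtype=float32), 659)
small_pot 0.43 [599. 127.] (array([654.3, -82.3]), array([34.7, 52.2]), 60.0, array([653.7, -79.7], dtype=float32), 2265)
```

View pics/w7.png

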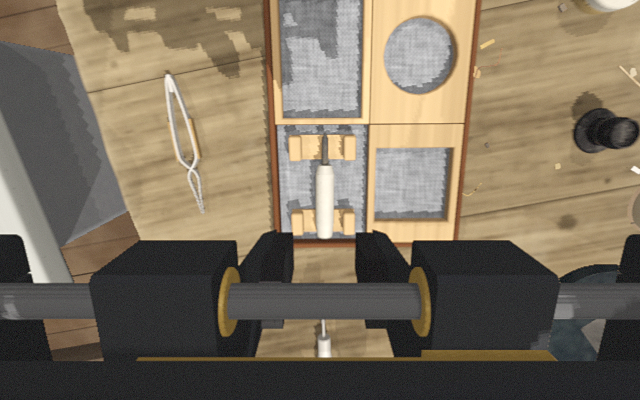

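```bash
python3 - <<'E'
from h import *
s=bot.state()
p=vision.read_camera("wrist"); crop(p,(265,110,475,250),"pics/w8c.png",3.8)
R=s["eef_rot"]
for z in (13,20,28): print(z,((unproj(p,[[324.5,135],[324.5,239],[324.5,137],[324.5,233]],z)-s["position"])@R).round(1)[:,1:])
E
```

```text
13 [[ -0.1 -41.1]
 [ -0.   50.1]
 [ -0.1 -39.5]
 [ -0.1  44.4]]
20 [[ -0.1 -41.7]
 [ -0.1  47.2]
 [ -0.1 -40.1]
 [ -0.1  41.7]]
28 [[ -0.1 -42.4]
 [ -0.1  43.9]
 [ -0.1 -40.8]
 [ -0.1  38.6]]
```

View pics/w8c.png

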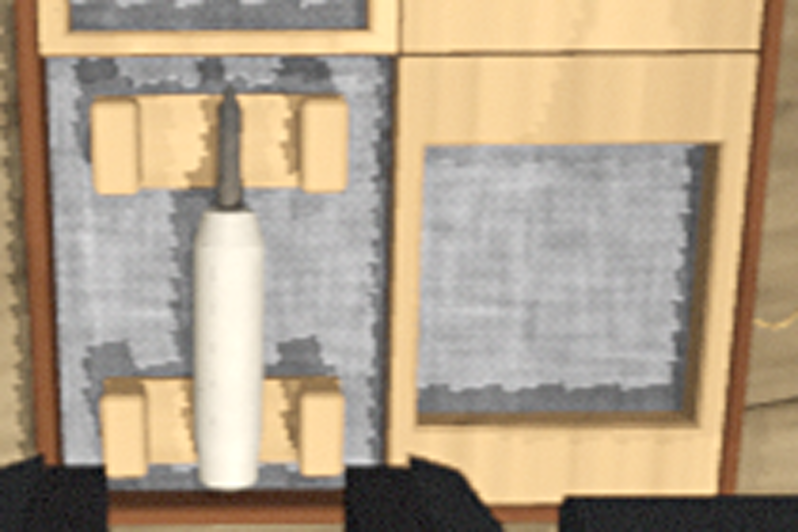

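Emit:
{"op": "servo_tool", "data": {"targets": [0,33,0.7,0,0,0,0,33,0.7,0,0,0,0,33,0.7,0,0,0,0,33,0.7,0,0,0,0,33,0.7,0,0,0,0,33,0.7,0,0,0,0,31,0.7,0,0,0,0,0,0,0,0,0,0,0,0,0,0,0,0,0,0,0,0,0], "fingers": -0.2}}

```text
time_s: 10.73
position: [654.2, -130.7, 208.7]
eef_rot: [[-0.003, 0.982, -0.19], [0.001, -0.19, -0.982], [-1.0, -0.003, -0.0]]
wrist_force: [-0.0, 0.4, 0.2]
grip_width: 52.9
```

```bash
python3 - <<'E'
from h import *
s=bot.state(); print(s["time_s"],s["position"],s["wrist_force"],s["eef_rot"])
p=vision.read_camera("wrist"); cv2.imwrite("pics/w9.png",p["img"][:,:,::-1])
see(p,["round_seat","eye_loupe","small_pot"])
E
```

```text
10.7333 [ 654.17211728 -130.6949857   208.70793286] [-0.00354709  0.40974959  0.18874444] [[-2.75780431e-03  9.81760153e-01 -1.90103645e-01]
 [ 1.01825474e-03 -1.90101513e-01 -9.81763912e-01]
 [-9.99995679e-01 -2.90108668e-03 -4.75419162e-04]]
round_seat 0.6 [120.  60.] (array([518.9,  -5.6]), array([82.9, 77. ]), 79.1, array([519.4,  -3.6], dtype=float32), 11706)
round_seat 0.22 [ 56. 167.] (array([431.7, -81.3]), array([97.1, 68.8]), 79.7, array([434.8, -76.8], dtype=float32), 7234)
small_pot 0.45 [297.   1.] (array([660.6,   5.5]), array([ 3.8, 22.7]), 79.0, array([660.6,   5.8], dtype=float32), 175)
```

View pics/w9.png

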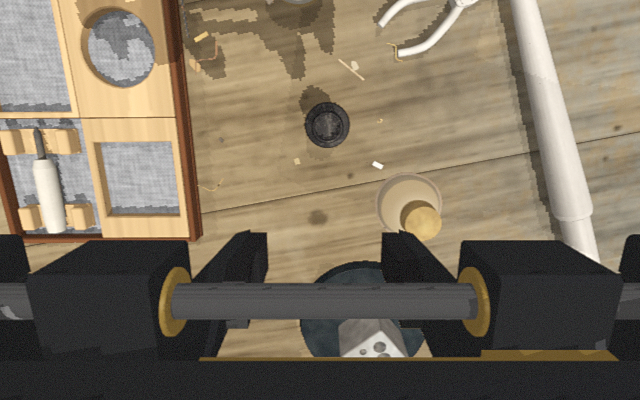

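```bash
python3 - <<'E'
from h import *
s=bot.state(); p=vision.read_camera("wrist"); print(s["position"])
g=cv2.cvtColor(p["img"],cv2.COLOR_RGB2GRAY)
m=(g[90:160,290:365]<50).astype(np.uint8); ys,xs=np.nonzero(m); 
n,l,st,c=cv2.connectedComponentsWithStats(m); print(st,c)
crop(p,(280,80,380,165),"pics/w10a.png",6); crop(p,(60,0,180,120),"pics/w10b.png",5)
for uv,z in [([327,125],5),([327,125],30),([122,46],19),([122,46],9)]: print(uv,z,unproj(p,[uv],z))
E
```

```text
[ 654.36545147 -130.77626384  210.61593092]
[[   0    0   75   70 4853]
 [  15   12   37   39  293]
 [  46   15    2    1    2]
 [  49   17    1    1    1]
 [  56   26    1    1    1]
 [  14   33    3    9   10]
 [  46   33    3    5   10]
 [  51   36    1    1    1]
 [  41   39    8    9   32]
 [  24   40   18   10   35]
 [  17   44    3    2    4]
 [  20   49    1    1    1]
 [  22   51    2    1    2]
 [  30   51    2    1    2]
 [  33   52    3    1    3]] [[37.50133938 34.97280033]
 [29.20477816 23.83959044]
 [46.5        15.        ]
 [49.         17.        ]
 [56.         26.        ]
 [14.7        36.8       ]
 [47.4        35.2       ]
 [51.         36.        ]
 [44.3125     43.03125   ]
 [31.77142857 46.4       ]
 [17.75       44.5       ]
 [20.         49.        ]
 [22.5        51.        ]
 [30.5        51.        ]
 [34.         52.        ]]
[327, 125] 5 [[665.52073719 -83.45811578   5.        ]]
[327, 125] 30 [[665.59023697 -82.03392542  30.        ]]
[122, 46] 19 [[524.84343747   4.00956524  19.        ]]
[122, 46] 9 [[519.69149477   6.59595842   9.        ]]
```

View pics/w10a.png

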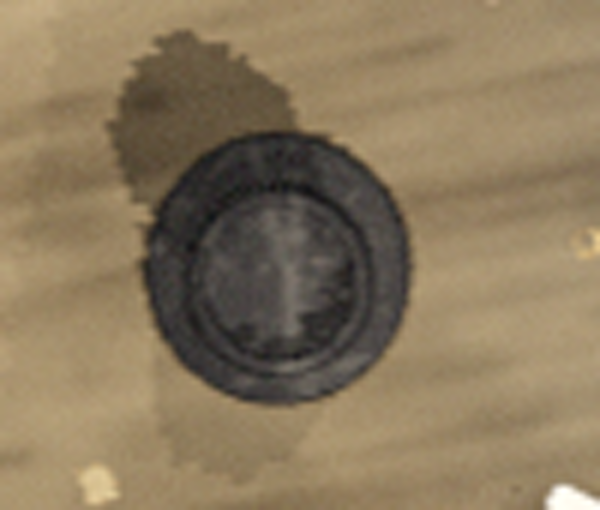

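View pics/w10b.png

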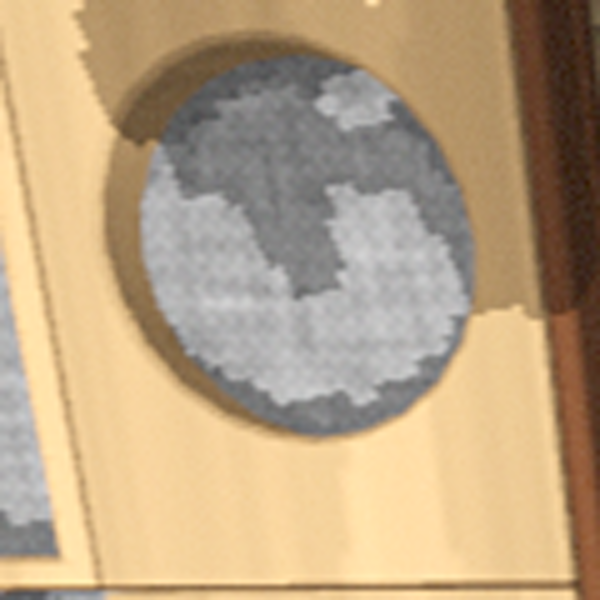

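Emit:
{"op": "servo_tool", "data": {"targets": [0,0,0,-7,0,0,0,0,0,-7,0,0,0,0,0,-7,0,0,0,9.5,-22.5,0,0,0,0,9.5,-22.5,0,0,0,30,0,0,0,0,0,30,0,0,0,0,0,25,0,0,0,0,0,15,0,0,0,0,0,0,0,0,0,0,0,0,0,0,0,0,0]}}

```text
time_s: 11.9
position: [665.7, -83.3, 110.5]
eef_rot: [[-0.0, 0.985, 0.174], [0.0, 0.174, -0.985], [-1.0, -0.0, -0.0]]
wrist_force: [-0.4, -0.2, 0.0]
grip_width: 53.2
```

```bash
python3 - <<'E'
from h import *
s=bot.state(); print(s["time_s"],s["position"],s["wrist_force"],s["eef_rot"])
p=vision.read_camera("wrist"); cv2.imwrite("pics/w11.png",p["img"][:,:,::-1])
E
```

```text
11.9 [665.67033533 -83.28510662 110.53144391] [-0.39870707 -0.20109727  0.01417544] [[-4.03228955e-04  9.84687827e-01  1.74326479e-01]
 [ 1.33064772e-04  1.74326544e-01 -9.84687889e-01]
 [-9.99999910e-01 -3.73857955e-04 -2.01320772e-04]]
```

View pics/w11.png

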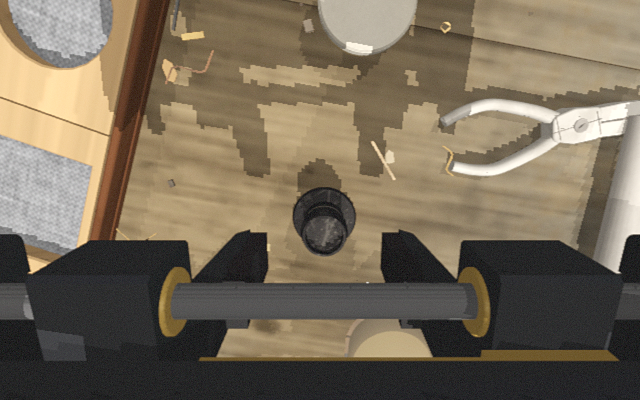

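```bash
python3 - <<'E'
from h import *
s=bot.state(); p=vision.read_camera("wrist"); print(s["position"])
for uv,z in [([345,345],30),([388,320],30),([388,320],45),([324,190],0),([324,237],30)]: print(uv,z,(unproj(p,[uv],z)-s["position"])@s["eef_rot"])
t=vision.read_camera("top"); print(unproj(t,[[372,131.5]],60),unproj(t,[[371,136]],0),unproj(t,[[371,136]],30))
E
```

```text
[666.17755862 -83.45516637 111.65450548]
[345, 345] 30 [[81.72705081 11.3222521  67.67739551]]
[388, 320] 30 [[81.75091841 35.12321038 51.25856796]]
[388, 320] 45 [[66.73723157 31.86266777 40.65891938]]
[324, 190] 0 [[111.64038138  -0.74386521 -16.23802819]]
[324, 237] 30 [[81.65473789 -0.72010879  1.5207642 ]]
[[ 719.10506421 -160.00918166   60.        ]] [[ 721.14747673 -165.24150337    0.        ]] [[ 714.08884202 -161.30774924   30.        ]]
```

Emit:
{"op": "servo_tool", "data": {"targets": [20,0,0,0,0,0,12,0,0,0,0,0,4,0,0,0,0,0,0,0,0,0,0,0,0,0,0,0,0,0]}}

```text
time_s: 12.47
position: [666.1, -83.4, 74.8]
eef_rot: [[0.0, 0.985, 0.174], [-0.0, 0.174, -0.985], [-1.0, 0.0, 0.0]]
wrist_force: [-1.1, 0.4, 0.5]
grip_width: 53.0
```

Emit:
{"op": "servo_tool", "data": {"targets": [0,0,0,0,0,0,0,0,0,0,0,0,0,0,0,0,0,0,0,0,0,0,0,0,0,0,0,0,0,0], "fingers": 1}}

```text
time_s: 12.88
position: [666.0, -83.3, 74.5]
eef_rot: [[0.0, 0.985, 0.174], [-0.0, 0.174, -0.985], [-1.0, 0.0, 0.0]]
wrist_force: [0.3, -0.4, 1.6]
grip_width: 23.0
```

Emit:
{"op": "servo_tool", "data": {"targets": [-20,0,0,0,0,0,-30,0,0,0,0,0,0,-25.6,-22.1,0,0,0,0,-25.6,-22.1,0,0,0,0,-25.6,-22.1,0,0,0,0,-25.6,-22.1,0,0,0,0,-25.6,-22.1,0,0,0,0,0,0,0,0,0,0,0,0,0,0,0]}}

```text
time_s: 13.63
position: [520.0, 3.8, 124.6]
eef_rot: [[0.0, 0.984, 0.175], [-0.0, 0.175, -0.984], [-1.0, 0.0, 0.0]]
wrist_force: [0.2, 0.4, -0.1]
grip_width: 22.9
```

```bash
python3 - <<'E'
from h import *
s=bot.state(); print(s["time_s"],s["position"],s["wrist_force"],s["grip_width"])
p=vision.read_camera("wrist"); cv2.imwrite("pics/w12.png",p["img"][:,:,::-1])
see(p,["small_pot","wood_case"])
E
```

```text
13.6333 [519.97404681   3.77789185 124.6497869 ] [ 0.16770257  0.38862459 -0.06945608] 22.851148681277103
small_pot 0.68 [573. 218.] (array([658. ,  31.8]), array([44.8, 56.9]), 65.1, array([657.9,  31.2], dtype=float32), 5982)
wood_case 0.85 [611.  59.] (array([646.4, 116.5]), array([35.6, 52.3]), 12.9, array([644.3, 115.6], dtype=float32), 6756)
```

View pics/w12.png

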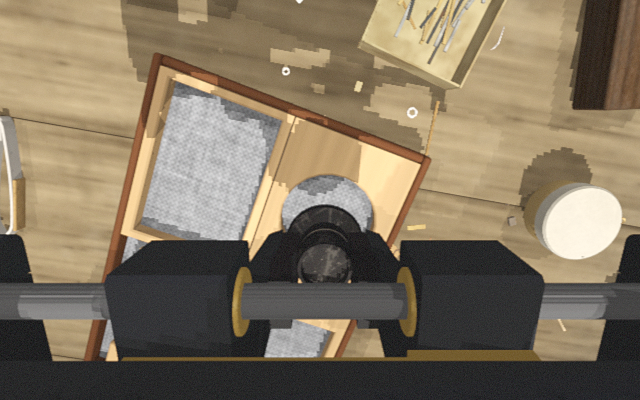

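Emit:
{"op": "servo_tool", "data": {"targets": [20,0,0,0,0,0,12,0,0,0,0,0,5,0,0,0,0,0,2,0,0,0,0,0,0,0,0,0,0,0,0,0,0,0,0,0]}}

```text
time_s: 14.28
position: [521.1, 2.9, 85.7]
eef_rot: [[0.001, 0.985, 0.174], [-0.0, 0.174, -0.985], [-1.0, 0.001, 0.0]]
wrist_force: [0.5, -0.9, -0.3]
grip_width: 22.6
```

```bash
python3 - <<'E'
from h import *
s=bot.state(); print(s["time_s"],s["position"],s["wrist_force"],s["grip_width"])
p=vision.read_camera("wrist"); crop(p,(120,150,440,300),"pics/w13.png",2.4)
E
```

```text
14.2833 [521.0623741    2.94117608  85.71886746] [ 0.521185   -0.93073428 -0.31768823] 22.624064718036866
```

View pics/w13.png

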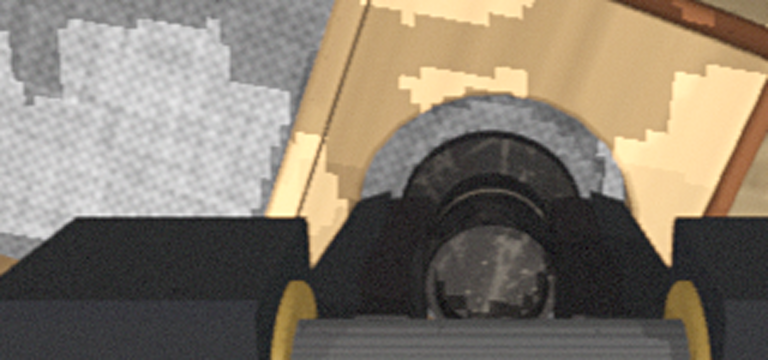

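Emit:
{"op": "servo_tool", "data": {"targets": [1.6,0,0,0,0,0,0,0,0,0,0,0,0,0,0,0,0,0]}}

```text
time_s: 14.58
position: [520.6, 3.2, 83.8]
eef_rot: [[0.0, 0.985, 0.174], [-0.0, 0.174, -0.985], [-1.0, 0.0, 0.0]]
wrist_force: [-0.2, -0.1, -0.4]
grip_width: 22.5
```

Emit:
{"op": "servo_tool", "data": {"targets": [0,0,0,0,0,0,0,0,0,0,0,0,0,0,0,0,0,0], "fingers": 0.2}}

```text
time_s: 14.83
position: [520.6, 3.2, 83.7]
eef_rot: [[0.0, 0.985, 0.174], [-0.0, 0.174, -0.985], [-1.0, 0.0, 0.0]]
wrist_force: [0.1, -0.3, -0.8]
grip_width: 35.4
```

Emit:
{"op": "servo_tool", "data": {"targets": [-15,0,0,0,0,0,-25,0,0,0,0,0,-30,0,0,0,0,0,-30,0,0,0,0,0]}}

```text
time_s: 15.17
position: [520.2, 3.2, 184.6]
eef_rot: [[-0.001, 0.985, 0.174], [0.0, 0.174, -0.985], [-1.0, -0.001, -0.0]]
wrist_force: [0.7, -0.4, 0.6]
grip_width: 35.2
```

```bash
python3 - <<'E'
from h import *
s=bot.state(); print(s["time_s"],s["position"],s["wrist_force"],s["grip_width"])
p=vision.read_camera("wrist"); cv2.imwrite("pics/w14.png",p["img"][:,:,::-1])
see(p,["small_pot","wood_case","square_seat","long_seat"])
E
```

```text
15.1667 [520.22183579   3.23845518 184.64707512] [ 0.71126019 -0.35989454  0.57472684] 35.212941025388375
small_pot 0.86 [516. 191.] (array([659.6,  31.3]), array([44.1, 53.2]), 59.0, array([659.4,  30.7], dtype=float32), 3334)
wood_case 0.75 [569.  54.] (array([658.9, 127.3]), array([58.3, 67.6]), 12.9, array([658.7, 128. ], dtype=float32), 9300)
square_seat 0.91 [300. 324.] (array([ 508.6, -129.4]), array([64.1, 38. ]), 10.1, array([ 510. , -128.4], dtype=float32), 2200)
long_seat 0.6 [229. 155.] (array([446.9,  16.5]), array([101.5,  75.7]), 79.4, array([446.9,  19.1], dtype=float32), 13666)
```

View pics/w14.png

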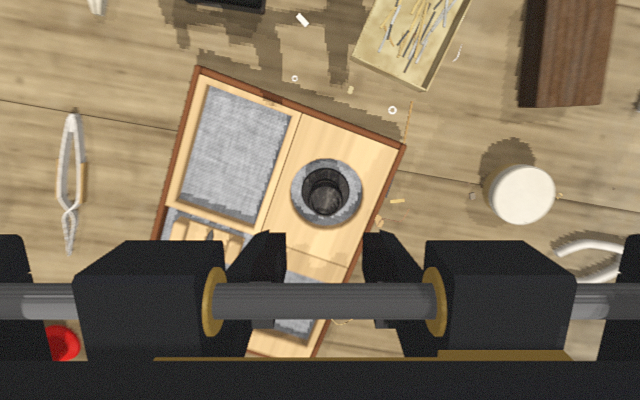

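```bash
python3 - <<'E'
from h import *
s=bot.state(); p=vision.read_camera("wrist"); print(s["position"])
a=p["img"][150:240,470:570].astype(int); m=(a.min(2)>185).astype(np.uint8)
n,l,st,c=cv2.connectedComponentsWithStats(m); k=1+np.argmax(st[1:,4]); print(st[k],c[k]+[470,150])
print(unproj(p,[c[k]+[470,150]],25)); ys,xs=np.nonzero(l==k); print(cv2.minAreaRect(unproj(p,np.c_[xs+470,ys+150],25)[:,:2].astype(np.float32)))
E
```

```text
[520.14113627   3.27610629 182.82926016]
[  25   18   60   56 2614] [524.48737567 195.67750574]
[[664.79229277  29.38164744  25.        ]]
((664.9715576171875, 29.08993911743164), (43.06167984008789, 42.018531799316406), 10.081186294555664)
```

Emit:
{"op": "servo_tool", "data": {"targets": [0,36.8,0,0,0,0,0,36.8,0,0,0,0,0,36.8,0,0,0,0,0,36.8,0,0,0,0,30,0,0,0,0,0,30,0,0,0,0,0,10,0,0,0,0,0,0,0,0,0,0,0,0,0,0,0,0,0], "fingers": -1}}

```text
time_s: 16.22
position: [665.4, 28.8, 113.7]
eef_rot: [[-0.001, 0.985, 0.174], [0.0, 0.174, -0.985], [-1.0, -0.001, -0.0]]
wrist_force: [0.2, 0.3, 0.5]
grip_width: 87.9
```

```bash
python3 - <<'E'
from h import *
s=bot.state(); print(s["time_s"],s["position"],s["wrist_force"],s["grip_width"])
p=vision.read_camera("wrist"); cv2.imwrite("pics/w15.png",p["img"][:,:,::-1])
see(p,["small_pot","wood_case"])
E
```

```text
16.2167 [665.35863161  28.75645768 113.68145365] [0.23239956 0.32653023 0.54820959] 87.89454694634217
small_pot 0.79 [323. 226.] (array([664. ,  30.3]), array([46.4, 45.7]), 58.1, array([664. ,  31.4], dtype=float32), 5463)
wood_case 0.88 [366.  54.] (array([667.6, 118.8]), array([45.1, 47.8]), 12.8, array([667.5, 119.4], dtype=float32), 10176)
```

View pics/w15.png

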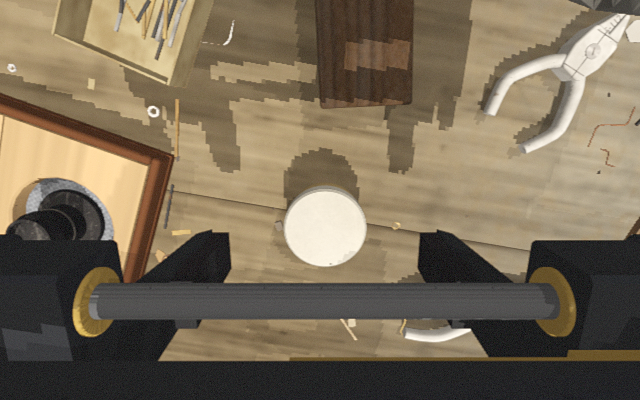

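Emit:
{"op": "servo_tool", "data": {"targets": [20,0,-0.5,0,0,0,12,0,0,0,0,0,5,0,0,0,0,0,0,0,0,0,0,0,0,0,0,0,0,0]}}

```text
time_s: 16.78
position: [665.6, 29.3, 77.1]
eef_rot: [[0.0, 0.985, 0.174], [-0.0, 0.174, -0.985], [-1.0, 0.0, 0.0]]
wrist_force: [0.1, 0.6, 0.8]
grip_width: 88.4
```

Emit:
{"op": "servo_tool", "data": {"targets": [0,0,0,0,0,0,0,0,0,0,0,0,0,0,0,0,0,0,0,0,0,0,0,0,0,0,0,0,0,0], "fingers": 1}}

```text
time_s: 17.2
position: [665.5, 29.3, 76.8]
eef_rot: [[0.0, 0.985, 0.174], [-0.0, 0.174, -0.985], [-1.0, 0.0, 0.0]]
wrist_force: [-0.7, 0.1, -0.0]
grip_width: 57.0
```

Emit:
{"op": "servo_tool", "data": {"targets": [-10,0,0,0,0,0,-20,0,0,0,0,0,-30,0,0,0,0,0,0,0,0,0,0,0]}}

```text
time_s: 17.53
position: [667.4, 29.2, 143.2]
eef_rot: [[0.009, 0.985, 0.174], [-0.001, 0.175, -0.985], [-1.0, 0.009, 0.003]]
wrist_force: [1.4, -0.0, 1.1]
grip_width: 30.5
```

```bash
python3 - <<'E'
from h import *
s=bot.state(); print(s["time_s"],s["position"],s["wrist_force"],s["grip_width"])
p=vision.read_camera("wrist"); cv2.imwrite("pics/w16.png",p["img"][:,:,::-1])
see(p,["wood_case"])
E
```

```text
17.5333 [667.38205207  29.18366869 143.21259967] [ 1.42563742 -0.03512671  1.05444917] 30.451242091758385
wood_case 0.73 [352.  54.] (array([666.5, 122.2]), array([45.4, 55.7]), 12.5, array([666.4, 123.1], dtype=float32), 8702)
```

View pics/w16.png

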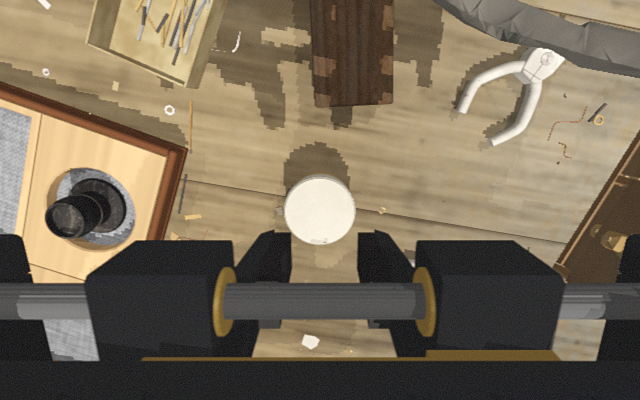

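```bash
python3 - <<'E'
from h import *
s=bot.state(); p=vision.read_camera("wrist"); print(s["position"])
a=p["img"][160:255,270:370].astype(int); m=(a.min(2)>185).astype(np.uint8)
n,l,st,c=cv2.connectedComponentsWithStats(m); k=1+np.argmax(st[1:,4]); print(st[k],c[k]+[270,160])
ys,xs=np.nonzero(l==k); print(cv2.minAreaRect(unproj(p,np.c_[xs+270,ys+160],25)[:,:2].astype(np.float32)))
E
```

```text
[665.84175081  29.30477941 138.39706436]
[  18   22   71   66 3690] [322.96802168 214.20840108]
((664.8517456054688, 28.84548568725586), (42.970298767089844, 41.79549789428711), 10.013471603393555)
```

Emit:
{"op": "servo_tool", "data": {"targets": [0,0,0,0,0,0,0,0,0,0,0,0,0,0,0,0,0,0,0,0,0,0,0,0,0,0,0,0,0,0,0,0,0,0,0,0], "fingers": -0.5}}

```text
time_s: 18.18
position: [665.4, 29.3, 136.4]
eef_rot: [[-0.0, 0.985, 0.174], [0.0, 0.174, -0.985], [-1.0, -0.0, -0.0]]
wrist_force: [0.5, -1.1, 0.3]
grip_width: 56.3
```

Emit:
{"op": "servo_tool", "data": {"targets": [0,0,0,0,0,0,0,0,0,0,0,0,20,-0.5,0,0,0,0,20,0,0,0,0,0,14,0,0,0,0,0,5.5,0,0,0,0,0,0,0,0,0,0,0,0,0,0,0,0,0]}}

```text
time_s: 18.85
position: [665.2, 29.2, 77.7]
eef_rot: [[0.001, 0.985, 0.174], [-0.0, 0.174, -0.985], [-1.0, 0.001, 0.0]]
wrist_force: [-0.3, -0.2, 0.2]
grip_width: 66.0
```

Emit:
{"op": "servo_tool", "data": {"targets": [0,0,0,0,0,0,0,0,0,0,0,0,0,0,0,0,0,0,0,0,0,0,0,0,0,0,0,0,0,0,0,0,0,0,0,0], "fingers": 1}}

```text
time_s: 19.35
position: [665.2, 29.2, 77.8]
eef_rot: [[0.001, 0.985, 0.174], [-0.0, 0.174, -0.985], [-1.0, 0.001, 0.0]]
wrist_force: [-0.7, -0.2, 5.0]
grip_width: 43.5
```

Emit:
{"op": "servo_tool", "data": {"targets": [-10,0,0,0,0,0,-25,0,0,0,0,0,-25,0,0,0,0,0,0,-30.3,15.7,0,0,0,0,-30.3,15.7,0,0,0,0,-30.3,15.7,0,0,0,0,-30.3,15.7,0,0,0,0,-30.3,15.7,0,0,0,0,-30.3,15.7,0,0,0,0,0,0,0,0,0,0,0,0,0,0,0]}}

```text
time_s: 20.27
position: [501.8, -96.0, 137.8]
eef_rot: [[0.0, 0.985, 0.172], [-0.0, 0.172, -0.985], [-1.0, 0.0, 0.0]]
wrist_force: [0.1, 0.9, -0.8]
grip_width: 43.3
```

Emit:
{"op": "servo_tool", "data": {"targets": [20,0,0,0,0,0,10,0,0,0,0,0,0,0,0,0,0,0,0,0,0,0,0,0]}}

```text
time_s: 20.6
position: [502.6, -94.7, 106.9]
eef_rot: [[-0.001, 0.985, 0.175], [0.0, 0.175, -0.985], [-1.0, -0.001, -0.001]]
wrist_force: [0.4, -0.3, -0.3]
grip_width: 43.9
```

```bash
python3 - <<'E'
from h import *
s=bot.state(); print(s["time_s"],s["position"],s["wrist_force"],s["grip_width"])
p=vision.read_camera("wrist"); cv2.imwrite("pics/w17.png",p["img"][:,:,::-1])
t=vision.read_camera("top"); crop(t,(270,170,420,280),"pics/t17.png",5)
E
```

```text
20.6 [502.62720846 -94.70005678 106.88488863] [ 0.40774679 -0.27078739 -0.32861139] 43.891585177651066
```

View pics/w17.png

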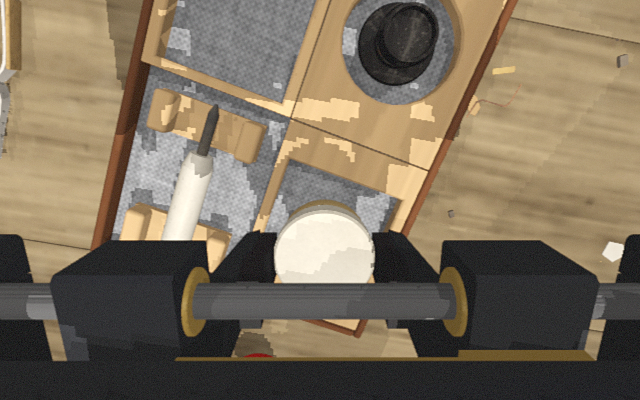

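```bash
python3 - <<'E'
from h import *
s=bot.state(); p=vision.read_camera("wrist")
w=unproj(p,[[287,157],[402,199]],19); print(w,np.linalg.norm(w[0]-w[1]))
d=(w[1]-w[0])/np.linalg.norm(w[1]-w[0]); print(np.degrees(np.arctan2(d[1],d[0])), w.mean(0)+31.5*np.array([d[1],-d[0],0]))
print(s["position"])
E
```

```text
[[476.6856563  -59.68127837  19.        ]
 [539.70858261 -71.07482116  19.        ]] 64.04453183427992
-10.247483283130949 [502.59325934 -96.37557792  19.        ]
[502.84046154 -94.992642   107.63200896]
```

Emit:
{"op": "servo_tool", "data": {"targets": [12,0,1,0,0,0,6,0,0,0,0,0,2.5,0,0,0,0,0,0,0,0,0,0,0,0,0,0,0,0,0]}}

```text
time_s: 21.17
position: [502.6, -96.2, 86.9]
eef_rot: [[0.0, 0.985, 0.174], [-0.0, 0.174, -0.985], [-1.0, 0.0, 0.0]]
wrist_force: [0.5, 0.6, -1.4]
grip_width: 43.4
```

Emit:
{"op": "servo_tool", "data": {"targets": [0.5,0,0,0,0,0,0,0,0,0,0,0,0,0,0,0,0,0]}}

```text
time_s: 21.42
position: [502.7, -96.2, 86.8]
eef_rot: [[0.001, 0.985, 0.174], [-0.0, 0.174, -0.985], [-1.0, 0.001, 0.0]]
wrist_force: [-1.5, 0.3, 4.9]
grip_width: 44.0
```

Emit:
{"op": "servo_tool", "data": {"targets": [0,0,0,0,0,0,0,0,0,0,0,0,0,0,0,0,0,0,0,0,0,0,0,0], "fingers": -0.4}}

```text
time_s: 21.75
position: [502.5, -96.2, 86.1]
eef_rot: [[0.0, 0.985, 0.174], [-0.0, 0.174, -0.985], [-1.0, -0.0, 0.0]]
wrist_force: [0.3, 0.3, 0.1]
grip_width: 61.5
```

Emit:
{"op": "servo_tool", "data": {"targets": [-15,0,0,0,0,0,-30,0,0,0,0,0,-30,0,0,0,0,0,-30,0,0,0,0,0,-30,0,0,0,0,0]}}

```text
time_s: 22.17
position: [502.3, -96.1, 222.6]
eef_rot: [[-0.0, 0.985, 0.174], [0.0, 0.174, -0.985], [-1.0, -0.0, -0.0]]
wrist_force: [0.3, -0.8, -0.2]
grip_width: 61.7
```

```bash
python3 - <<'E'
from h import *
s=bot.state(); print(s["time_s"],s["position"],s["wrist_force"],s["grip_width"],s["eef_rot"],s["joint_positions"])
p=vision.read_camera("wrist"); cv2.imwrite("pics/w18.png",p["img"][:,:,::-1])
t=vision.read_camera("side"); crop(t,(290,160,420,250),"pics/s18.png",6)
E
```

```text
22.1667 [502.25442097 -96.10030491 222.55868855] [ 0.29095021 -0.78302246 -0.18294577] 61.71301876804394 [[-1.63954512e-04  9.84688222e-01  1.74324635e-01]
 [ 3.10806129e-05  1.74324643e-01 -9.84688234e-01]
 [-9.99999986e-01 -1.56025962e-04 -5.91860251e-05]] [-4.18476747e-01  3.61938564e-01  1.65100380e+00 -4.22914074e-05
  1.12881272e+00 -5.93678520e-01]
```

View pics/w18.png

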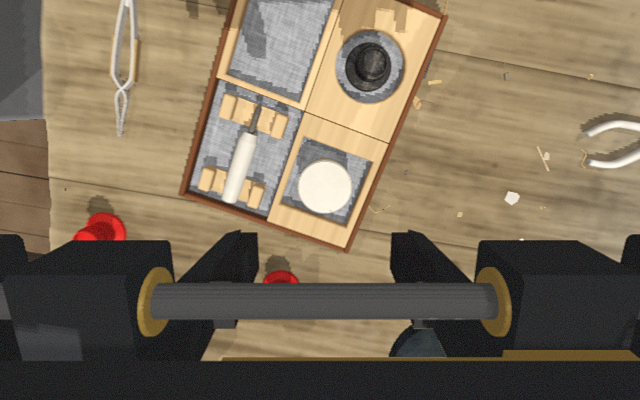

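View pics/s18.png

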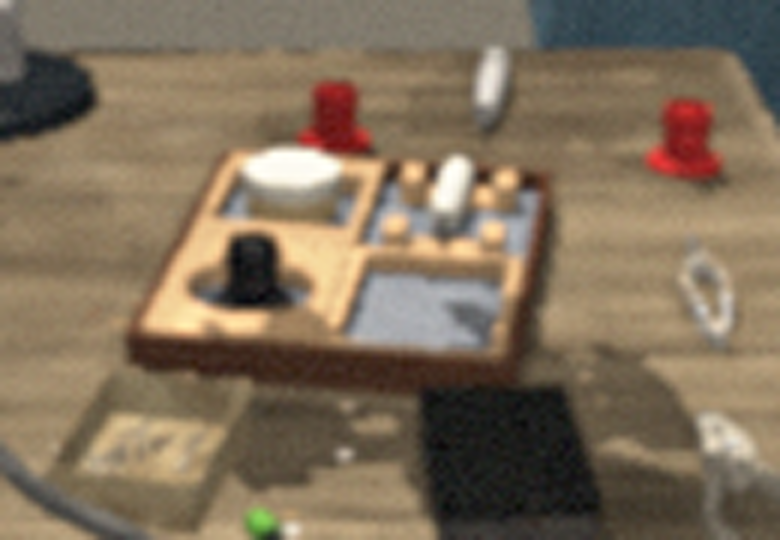

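Emit:
{"op": "servo_tool", "data": {"targets": [0,31,-18,0,0,0,0,31,-18,0,0,0,0,31,-18,0,0,0,0,31,-18,0,0,0,0,31,-18,0,0,0,0,0,0,0,0,0,0,0,0,0,0,0,0,0,0,0,0,0], "fingers": -0.4}}

```text
time_s: 22.93
position: [638.9, 19.1, 220.1]
eef_rot: [[-0.002, 0.985, 0.174], [0.0, 0.174, -0.985], [-1.0, -0.002, -0.0]]
wrist_force: [-0.3, 0.2, -0.1]
grip_width: 61.5
```

```bash
python3 - <<'E'
from h import *
s=bot.state(); print(s["time_s"],s["position"])
p=vision.read_camera("wrist"); cv2.imwrite("pics/w19.png",p["img"][:,:,::-1])
see(p,["wood_case"])
t=vision.read_camera("top"); crop(t,(200,90,300,220),"pics/t19.png",4.5)
t=vision.read_camera("side"); crop(t,(160,120,360,280),"pics/s19.png",3.7)
E
```

```text
22.9333 [638.87886202  19.13158111 220.07288651]
wood_case 0.59 [385.  51.] (array([664. , 130.2]), array([47.1, 71.5]), 12.2, array([663.6, 131. ], dtype=float32), 6128)
```

View pics/w19.png

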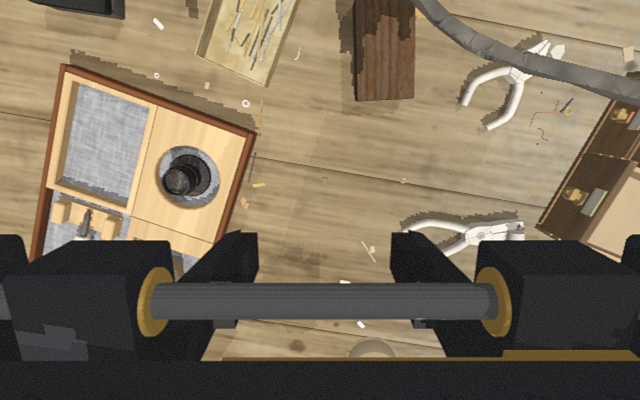

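View pics/t19.png

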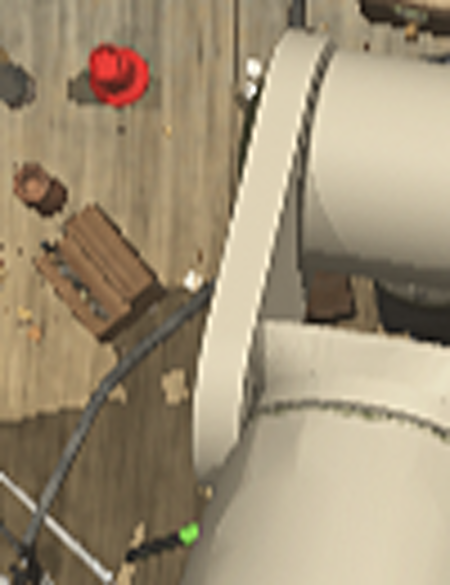

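View pics/s19.png

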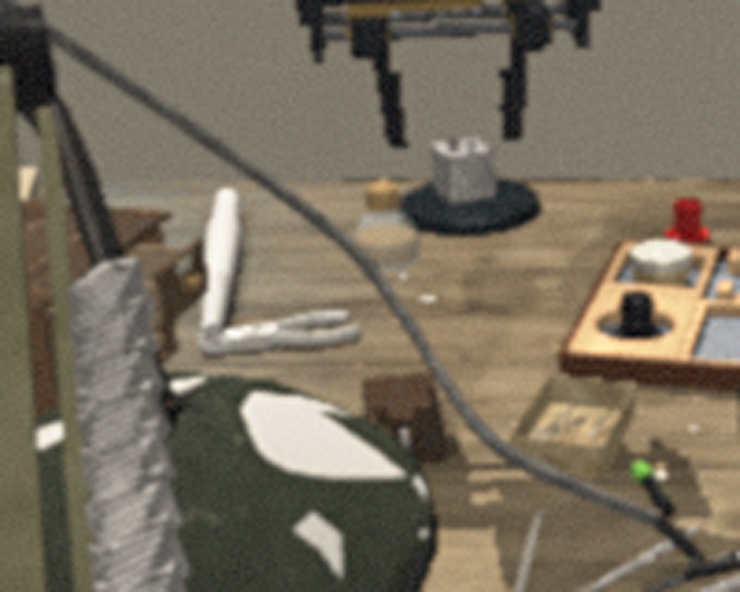

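```bash
cat > cable.py <<'E'
from h import *
side=np.array([(50,35),(150,95),(250,165),(330,230),(380,285),(430,360),(480,425),(540,470),(620,502),(690,555)])/3.7+[160,120]
p=vision.read_camera("wrist"); t=vision.read_camera("top"); sd=vision.read_camera("side")
s=side; S=np.concatenate([np.linspace(s[i],s[i+1],60) for i in range(len(s)-1)])
def tri(c,uv):
    zs=np.arange(0,400,2.); W=np.array([unproj(c,[uv],z)[0] for z in zs]); q=proj(sd,W)
    d=np.linalg.norm(q[:,None]-S[None],axis=2).min(1); i=d.argmin(); return W[i].round(0),d[i].round(1)
print("wrist")
for uv in [(422,2),(450,25),(475,42),(500,55),(560,72),(630,85)]: print(uv,tri(p,uv))
print("top")
for uv in [[266,20],[265,60],[264,90],[263,110],[258,131],[250,145],[240,155],[222,178],[212,195]]: print(uv,tri(t,uv))
E
python3 cable.py
```

```text
wrist
(422, 2) (array([670., 144., 102.]), np.float64(0.2))
(450, 25) (array([684., 133., 114.]), np.float64(0.2))
(475, 42) (array([695., 125., 124.]), np.float64(0.2))
(500, 55) (array([705., 119., 134.]), np.float64(0.4))
(560, 72) (array([726., 114., 148.]), np.float64(0.5))
(630, 85) (array([745., 111., 164.]), np.float64(0.5))
top
[266, 20] (array([908.,  94., 266.]), np.float64(23.0))
[265, 60] (array([836., 100., 230.]), np.float64(0.2))
[264, 90] (array([781., 107., 194.]), np.float64(0.4))
[263, 110] (array([743., 113., 166.]), np.float64(0.4))
[258, 131] (array([700., 130., 134.]), np.float64(0.0))
[250, 145] (array([670., 153., 110.]), np.float64(0.1))
[240, 155] (array([648., 182.,  92.]), np.float64(0.2))
[222, 178] (array([593., 237.,  52.]), np.float64(0.2))
[212, 195] (array([548., 266.,  42.]), np.float64(0.4))
```

```bash
cat > clr.py <<'E'
import numpy as np
from scipy.spatial.transform import Rotation as Ro
c=np.array([(593,237,52),(648,182,92),(670,146,104),(684,133,114),(695,126,124),(703,123,132),(726,114,148),(745,111,164),(781,107,194),(836,100,230)],float)
P=np.concatenate([np.linspace(c[i],c[i+1],30) for i in range(len(c)-1)])
def Rt(yaw,th):
    a=np.radians(yaw); y=np.array([np.cos(a),np.sin(a),0]); x=np.array([0,0,-1.]); z=np.cross(x,y)
    return np.c_[x,y,z]@Ro.from_rotvec([0,np.radians(th),0]).as_matrix()
def clear(tcp,R):
    q=(P-tcp)@R
    d=np.maximum(np.abs(q-[-150,0,0])-[150,94,37.5],0)      # body + behind
    return np.linalg.norm(d,axis=1).min()
if __name__=="__main__":
  ca=np.array([664.,131]); yaw=12.5; a=np.radians(yaw); ey=np.array([-np.sin(a),np.cos(a)])
  for th in (20,25,30,35,40):
    R=Rt(yaw,th); H=64*np.cos(np.radians(th))+9*np.sin(np.radians(th))+3
    for y0 in (0,-10,-18):
      g=np.r_[ca+y0*ey,15]; s=(H-15)/np.cos(np.radians(th)); tcp=g-R[:,0]*s
      print(th,y0,tcp.round(1),clear(tcp,R).round(1), [clear(tcp+[0,0,h],R).round(0) for h in (20,40)])
E
python3 clr.py
```

```text
20 0 [668.  112.8  66.2] 0.0 [np.float64(0.0), np.float64(0.0)]
20 -10 [670.2 103.   66.2] 0.0 [np.float64(0.0), np.float64(0.0)]
20 -18 [671.9  95.2  66.2] 0.0 [np.float64(0.0), np.float64(0.0)]
25 0 [669.  108.3  64.8] 0.0 [np.float64(0.0), np.float64(0.0)]
25 -10 [671.2  98.6  64.8] 0.6 [np.float64(0.0), np.float64(0.0)]
25 -18 [672.9  90.8  64.8] 7.8 [np.float64(0.0), np.float64(0.0)]
30 0 [670.  104.   62.9] 3.0 [np.float64(0.0), np.float64(0.0)]
30 -10 [672.2  94.2  62.9] 11.7 [np.float64(2.0), np.float64(0.0)]
30 -18 [673.9  86.4  62.9] 18.6 [np.float64(9.0), np.float64(0.0)]
35 0 [670.9  99.8  60.6] 14.2 [np.float64(3.0), np.float64(0.0)]
35 -10 [673.1  90.1  60.6] 22.4 [np.float64(11.0), np.float64(0.0)]
35 -18 [674.8  82.3  60.6] 28.9 [np.float64(17.0), np.float64(6.0)]
40 0 [671.8  95.9  57.8] 23.7 [np.float64(11.0), np.float64(0.0)]
40 -10 [673.9  86.2  57.8] 31.3 [np.float64(18.0), np.float64(6.0)]
40 -18 [675.7  78.4  57.8] 37.5 [np.float64(25.0), np.float64(13.0)]
```

Emit:
{"op": "servo_tool", "data": {"targets": [0,0,0,-2.5,0,0,0,0,0,0,7,0,0,0,0,0,7,0,0,0,0,0,7,0,0,0,0,0,7,0,0,0,0,0,7,0,0,0,0,0,0,0], "fingers": -0.6}}

```text
time_s: 23.87
position: [639.3, 17.3, 219.6]
eef_rot: [[-0.125, 0.977, 0.173], [0.564, 0.214, -0.798], [-0.816, -0.002, -0.578]]
wrist_force: [-0.2, -0.3, 0.0]
grip_width: 70.6
```

```bash
python3 - <<'E'
from h import *
from clr import *
s=bot.state(); print(s["time_s"],s["position"],s["eef_rot"].round(3),s["joint_positions"])
R=s["eef_rot"]; T=np.array([674.8,82.3,60.6]); A=T-80*R[:,0]
print(A,((A-s["position"])@R).round(1))
for d in (0,20,40,60,80): print(clear(T-d*R[:,0],R))
for f in np.linspace(0,1,6): print(clear(s["position"]+f*(A-s["position"]),R))
E
```

```text
23.8667 [639.30729832  17.32917519 219.62652346] [[-0.125  0.977  0.173]
 [ 0.564  0.214 -0.798]
 [-0.816 -0.002 -0.578]] [-0.3046872   0.7268209   1.15722677  0.52427702  1.59415652 -0.59817258]
[684.83784104  37.17418808 125.89090937] [82.  48.9 46.2]
29.411306792672008
29.411306792671994
29.411306792672008
29.41157911882505
32.89079577778899
82.59053864588532
63.89791793715851
46.239542539224225
32.18869887151243
27.894228080063083
32.89079577778899
```

Emit:
{"op": "servo_tool", "data": {"targets": [20.5,12.2,11.5,0,0,0,20.5,12.2,11.5,0,0,0,20.5,12.2,11.5,0,0,0,20.5,12.2,11.5,0,0,0,0,0,0,0,0,0,0,0,0,0,0,0]}}

```text
time_s: 24.37
position: [684.6, 39.7, 127.1]
eef_rot: [[-0.126, 0.976, 0.178], [0.558, 0.218, -0.801], [-0.82, -0.002, -0.572]]
wrist_force: [0.3, -0.4, 0.4]
grip_width: 70.6
```

```bash
python3 - <<'E'
from h import *
from clr import *
s=bot.state(); print(s["time_s"],s["position"],s["eef_rot"].round(3),s["wrist_force"])
p=vision.read_camera("wrist"); cv2.imwrite("pics/w20.png",p["img"][:,:,::-1])
see(p,["wood_case"])
t=vision.read_camera("side"); crop(t,(160,60,400,270),"pics/s20.png",3)
E
```

```text
24.3667 [684.63214202  39.66886685 127.14273329] [[-0.126  0.976  0.178]
 [ 0.558  0.218 -0.801]
 [-0.82  -0.002 -0.572]] [ 0.32360474 -0.40505605  0.36242512]
wood_case 0.96 [330. 185.] (array([665.2, 129.7]), array([44.8, 79.4]), 13.0, array([665.7, 127.3], dtype=float32), 7457)
```

View pics/w20.png

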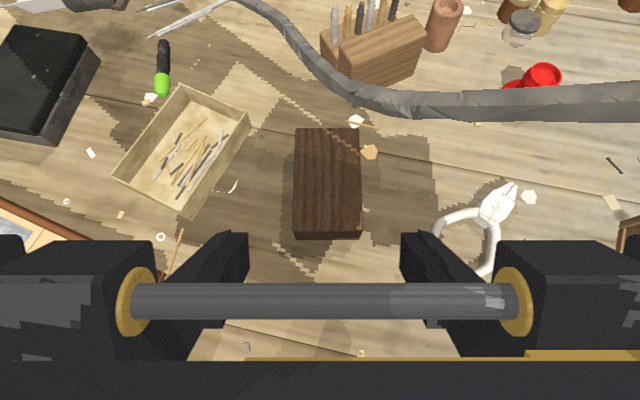

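View pics/s20.png

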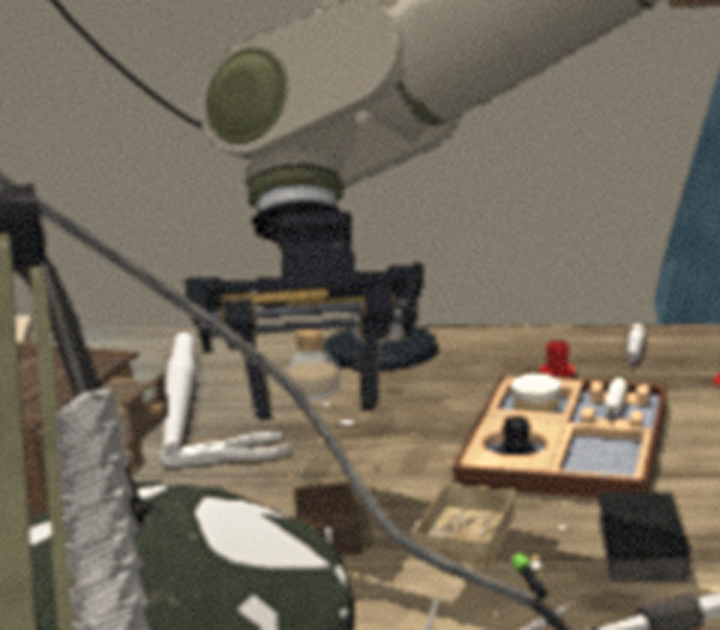

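Emit:
{"op": "servo_tool", "data": {"targets": [20,0.5,1,0,0,0,20,0.3,1,0,0,0,20,0,0,0,0,0,12,0,0,0,0,0,6,0,0,0,0,0,0,0,0,0,0,0,0,0,0,0,0,0]}}

```text
time_s: 25.1
position: [676.9, 81.0, 63.7]
eef_rot: [[-0.123, 0.976, 0.179], [0.56, 0.217, -0.8], [-0.82, 0.002, -0.573]]
wrist_force: [0.2, 0.0, 0.0]
grip_width: 70.4
```

```bash
python3 - <<'E'
from h import *
s=bot.state(); print(s["time_s"],s["position"],s["eef_rot"].round(3),s["wrist_force"])
p=vision.read_camera("wrist"); cv2.imwrite("pics/w21.png",p["img"][:,:,::-1])
E
```

```text
25.1 [676.90469674  80.98213789  63.70518256] [[-0.123  0.976  0.179]
 [ 0.56   0.217 -0.8  ]
 [-0.82   0.002 -0.573]] [0.18761521 0.03301974 0.02076516]
```

View pics/w21.png

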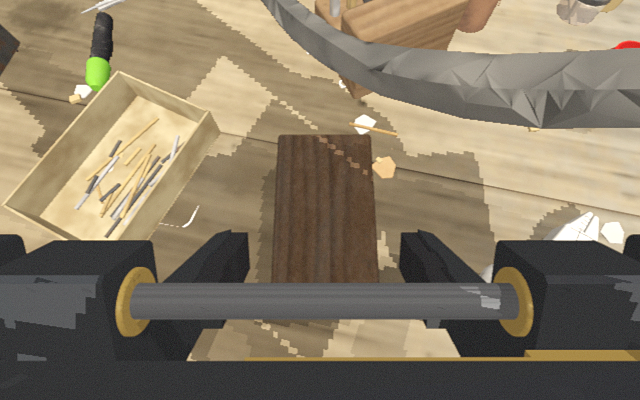

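Well between the fingers. Close (7 rows).

Emit:
{"op": "servo_tool", "data": {"targets": [0,0,0,0,0,0,0,0,0,0,0,0,0,0,0,0,0,0,0,0,0,0,0,0,0,0,0,0,0,0,0,0,0,0,0,0,0,0,0,0,0,0], "fingers": 1}}

```text
time_s: 25.73
position: [676.6, 81.2, 62.8]
eef_rot: [[-0.124, 0.976, 0.178], [0.56, 0.217, -0.8], [-0.819, 0.0, -0.573]]
wrist_force: [-0.4, -1.6, 1.6]
grip_width: 44.7
```

Emit:
{"op": "servo_tool", "data": {"targets": [-10,0,0,0,0,0,-20,0,0,0,0,0,0,0,0,0,0,0]}}

```text
time_s: 25.98
position: [681.5, 62.7, 90.0]
eef_rot: [[-0.12, 0.976, 0.179], [0.559, 0.216, -0.801], [-0.82, 0.004, -0.572]]
wrist_force: [0.1, -0.4, -1.3]
grip_width: 44.7
```

```bash
python3 - <<'E'
from h import *
s=bot.state(); print(s["time_s"],s["position"],s["grip_width"],s["wrist_force"])
R=s["eef_rot"]; T=np.array([676.6-24,81.2-116,s["position"][2]]); print((T-s["position"])@R)
t=vision.read_camera("side"); crop(t,(200,120,400,270),"pics/s22.png",3.6)
E
```

```text
25.9833 [681.54307364  62.7019849   89.97149291] 44.685588823432234 [ 0.13211883 -0.44984237 -1.33332478]
[-51.03471122 -49.2898405   72.87186319]
```

View pics/s22.png

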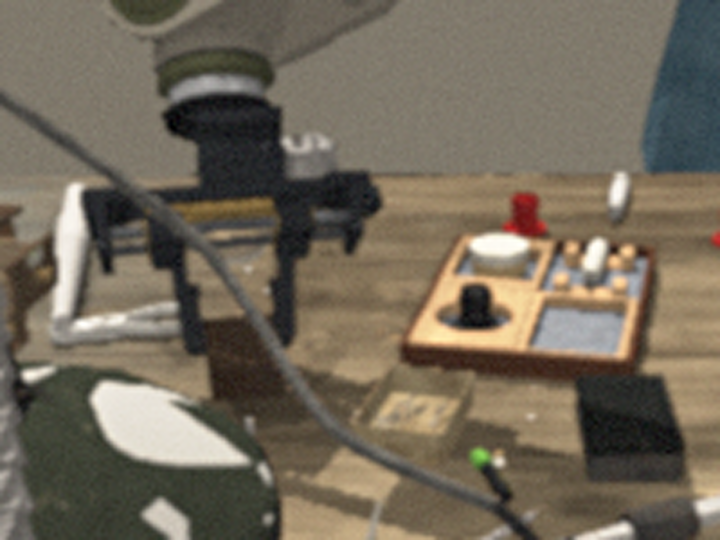

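Emit:
{"op": "servo_tool", "data": {"targets": [-10,-9.9,14.6,0,0,0,-10,-9.9,14.6,0,0,0,-10,-9.9,14.6,0,0,0,-10,-9.9,14.6,0,0,0,-10,-9.9,14.6,0,0,0,0,0,0,0,0,0,0,0,0,0,0,0]}}

```text
time_s: 26.62
position: [650.8, -32.8, 85.5]
eef_rot: [[-0.125, 0.976, 0.176], [0.56, 0.216, -0.8], [-0.819, -0.001, -0.574]]
wrist_force: [0.4, 0.1, -2.2]
grip_width: 44.4
```

```bash
python3 - <<'E'
from h import *
s=bot.state(); print(s["time_s"],s["position"],s["grip_width"],s["wrist_force"])
R=s["eef_rot"]; print(R.T@[0,0,-1])
p=vision.read_camera("wrist"); cv2.imwrite("pics/w23.png",p["img"][:,:,::-1])
t=vision.read_camera("side"); crop(t,(220,120,400,250),"pics/s23.png",4)
E
```

```text
26.6167 [650.82817431 -32.75404314  85.53683107] 44.42768065406849 [ 0.43059441  0.07963304 -2.19428814]
[0.81879911 0.00083445 0.57407954]
```

View pics/w23.png

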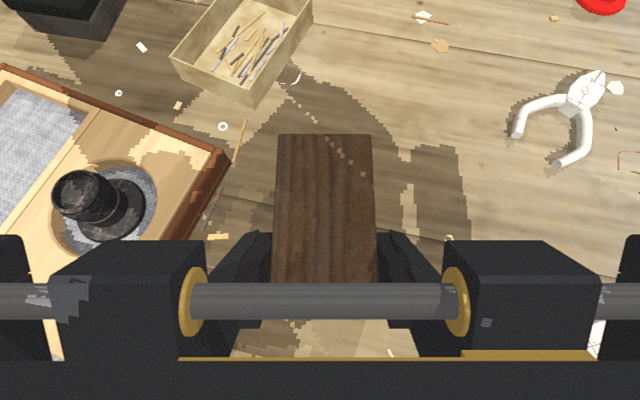

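View pics/s23.png

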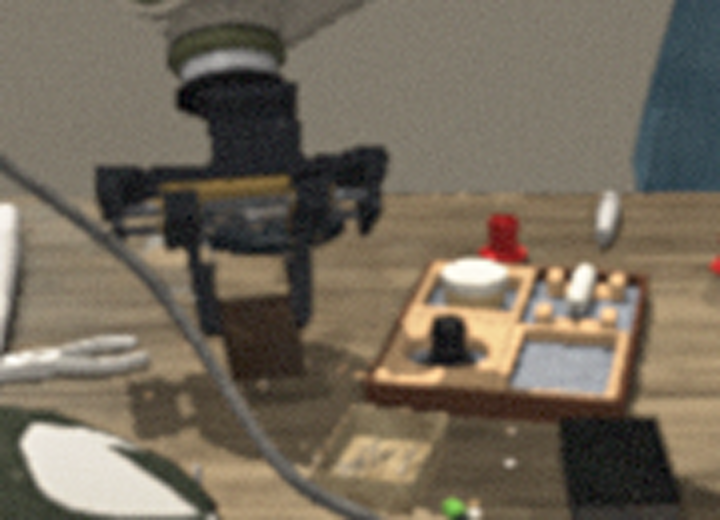

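Emit:
{"op": "servo_tool", "data": {"targets": [9,0,6.3,0,0,0,6,0,4.2,0,0,0,3,0,2.1,0,0,0,0,0,0,0,0,0,0,0,0,0,0,0]}}

```text
time_s: 27.13
position: [651.0, -32.2, 63.6]
eef_rot: [[-0.125, 0.976, 0.178], [0.56, 0.217, -0.8], [-0.819, -0.001, -0.574]]
wrist_force: [0.2, -0.4, -1.0]
grip_width: 44.9
```

Emit:
{"op": "servo_tool", "data": {"targets": [0,0,0,0,0,0,0,0,0,0,0,0,0,0,0,0,0,0,0,0,0,0,0,0,0,0,0,0,0,0], "fingers": -0.6}}

```text
time_s: 27.55
position: [651.1, -32.5, 64.3]
eef_rot: [[-0.124, 0.976, 0.178], [0.56, 0.217, -0.8], [-0.819, 0.0, -0.573]]
wrist_force: [1.1, -0.4, 1.2]
grip_width: 70.3
```

Emit:
{"op": "servo_tool", "data": {"targets": [-20,0,0,0,0,0,-30,0,0,0,0,0,-30,0,0,0,0,0,-30,0,0,0,0,0,0,0,0,0,-7,0,0,0,0,0,-7,0,0,0,0,0,-7,0,0,0,0,0,-7,0,0,0,0,0,-7,0,0,0,0,0,0,0]}}

```text
time_s: 28.38
position: [664.7, -91.8, 155.1]
eef_rot: [[0.002, 0.975, 0.22], [-0.004, 0.22, -0.975], [-1.0, 0.001, 0.004]]
wrist_force: [-0.1, 1.6, 0.5]
grip_width: 70.5
```

```bash
python3 - <<'E'
from h import *
s=bot.state(); print(s["time_s"],s["position"],s["eef_rot"].round(3),s["wrist_force"])
p=vision.read_camera("wrist"); cv2.imwrite("pics/w24.png",p["img"][:,:,::-1])
see(p,["wood_case"])
E
```

```text
28.3833 [664.72963707 -91.84176628 155.13265711] [[ 0.002  0.975  0.22 ]
 [-0.004  0.22  -0.975]
 [-1.     0.001  0.004]] [-0.11283052  1.58212554  0.48478716]
```

View pics/w24.png

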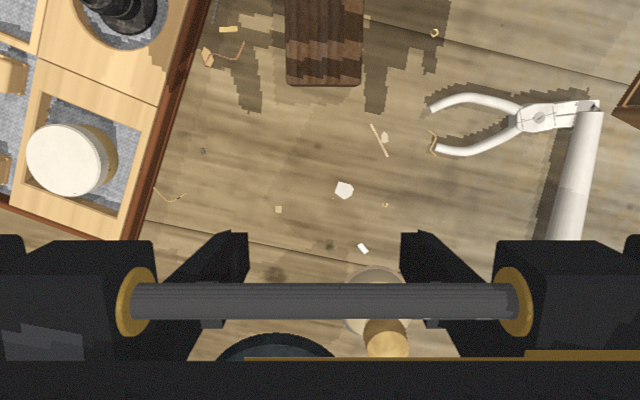

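Emit:
{"op": "servo_tool", "data": {"targets": [-17,-5,-35,0,0,0,-17,-5,-35,0,0,0,0,0,0,0,0,0,0,0,0,0,0,0,0,0,0,0,0,0]}}

```text
time_s: 28.9
position: [639.9, -28.9, 187.9]
eef_rot: [[-0.001, 0.976, 0.216], [0.002, 0.216, -0.976], [-1.0, -0.001, -0.002]]
wrist_force: [0.1, 0.7, -0.5]
grip_width: 70.5
```

```bash
python3 - <<'E'
from h import *
s=bot.state(); print(s["time_s"],s["position"],s["eef_rot"].round(3),s["wrist_force"])
p=vision.read_camera("wrist"); cv2.imwrite("pics/w25.png",p["img"][:,:,::-1])
see(p,["wood_case"])
E
```

```text
28.9 [639.94569884 -28.90797343 187.86784772] [[-0.001  0.976  0.216]
 [ 0.002  0.216 -0.976]
 [-1.    -0.001 -0.002]] [ 0.08585711  0.70003199 -0.50967732]
wood_case 0.96 [339. 128.] (array([638.5,  18.9]), array([44.9, 73.9]), 12.5, array([638.2,  20.4], dtype=float32), 6648)
```

View pics/w25.png

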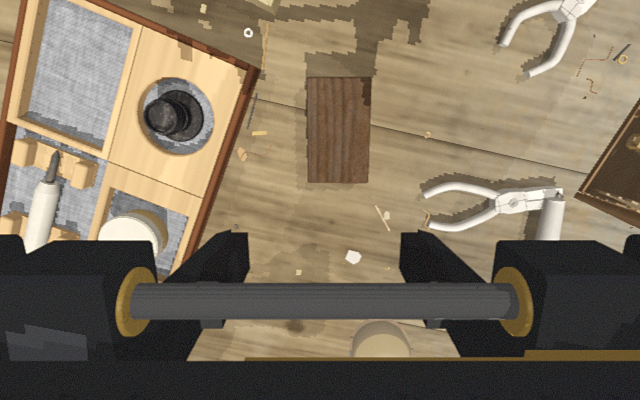

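Emit:
{"op": "servo_tool", "data": {"targets": [0,4.5,-23.5,0,0,0,0,4.5,-23.5,0,0,0,30,0,0,0,0,0,30,0,0,0,0,0,25,0,0,0,0,0,18,0,0,0,0,0,8,0,0,0,0,0,0,0,0,0,0,0,0,0,0,0,0,0], "fingers": -0.4}}

```text
time_s: 29.75
position: [638.8, 19.3, 77.6]
eef_rot: [[0.0, 0.976, 0.216], [0.0, 0.216, -0.976], [-1.0, 0.0, -0.0]]
wrist_force: [0.6, 0.3, 0.3]
grip_width: 61.3
```

Emit:
{"op": "servo_tool", "data": {"targets": [0,0,0,0,0,0,0,0,0,0,0,0,0,0,0,0,0,0,0,0,0,0,0,0,0,0,0,0,0,0,0,0,0,0,0,0], "fingers": 1}}

```text
time_s: 30.25
position: [638.9, 19.8, 78.5]
eef_rot: [[0.002, 0.976, 0.217], [-0.0, 0.217, -0.976], [-1.0, 0.002, 0.001]]
wrist_force: [-0.8, -0.8, 6.4]
grip_width: 44.7
```

Emit:
{"op": "servo_tool", "data": {"targets": [-10,0,0,0,0,0,-25,0,0,0,0,0,-30,0,0,5.7,0,0,0,0,0,5.7,0,0,0,0,0,5.7,0,0,0,0,0,5.6,0,0,0,-31.2,6,0,0,0,0,-31.2,6,0,0,0,0,-31.2,6,0,0,0,0,-31.2,6,0,0,0,0,-31.2,6,0,0,0,0,-31.2,6,0,0,0]}}

```text
time_s: 31.25
position: [446.0, 17.7, 142.6]
eef_rot: [[-0.0, 0.984, -0.176], [0.0, -0.176, -0.984], [-1.0, -0.0, -0.0]]
wrist_force: [-0.0, -0.4, -1.1]
grip_width: 44.9
```

Emit:
{"op": "servo_tool", "data": {"targets": [0,0,0,0,0,0,0,0,0,0,0,0,0,0,0,0,0,0]}}

```text
time_s: 31.5
position: [448.5, 17.4, 143.0]
eef_rot: [[0.002, 0.984, -0.177], [-0.0, -0.177, -0.984], [-1.0, 0.002, 0.0]]
wrist_force: [0.8, -0.6, -1.7]
grip_width: 44.5
```

```bash
python3 - <<'E'
from h import *
s=bot.state(); print(s["time_s"],s["position"],s["eef_rot"].round(3),s["wrist_force"],s["grip_width"])
p=vision.read_camera("wrist"); cv2.imwrite("pics/w26.png",p["img"][:,:,::-1])
t=vision.read_camera("side"); crop(t,(260,120,440,250),"pics/s26.png",4)
E
```

```text
31.5 [448.54247824  17.35251939 142.98353715] [[ 0.002  0.984 -0.177]
 [-0.    -0.177 -0.984]
 [-1.     0.002  0.   ]] [ 0.82633291 -0.57928    -1.68542189] 44.532495072025256
```

View pics/w26.png

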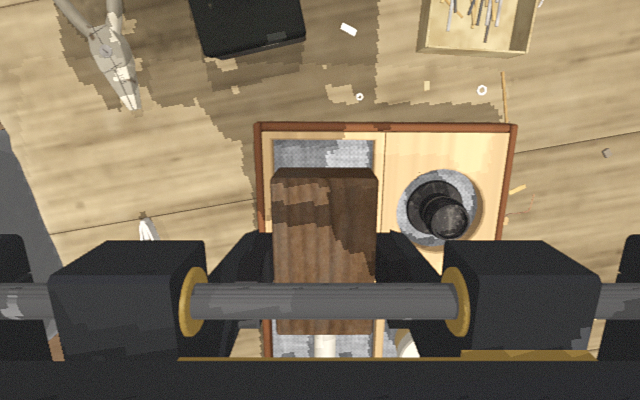

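View pics/s26.png

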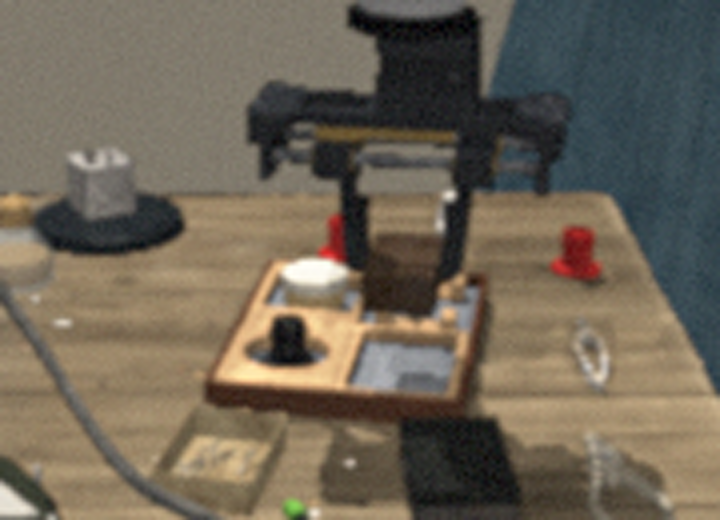

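```bash
python3 - <<'E'
from h import *
s=bot.state(); p=vision.read_camera("wrist"); R=s["eef_rot"]; q=s["position"]; print(q)
zb=q[2]-77.8
w=unproj(p,[[272,139],[377,139]],19); print(((w-q)@R).round(1)[:,1:]); w_mid=(((w-q)@R).mean(0)); print("well centre y,z",w_mid[1:]+[0,45.5])
c=unproj(p,[[272,177],[378,177],[274,334],[376,334]],zb+26); print(((c-q)@R).round(1)[:,1:])
E
```

```text
[448.73527605  17.36436842 142.60292291]
[[-32.1 -44.9]
 [ 31.6 -44.9]]
well centre y,z [-0.22813501  0.60592463]
[[-21.7 -36.5]
 [ 21.5 -36.5]
 [-23.6  37.8]
 [ 23.7  37.8]]
```

Emit:
{"op": "servo_tool", "data": {"targets": [20,0,0,0,0,0,20,0,0,0,0,0,9,0,0,0,0,0,3,0,0,0,0,0,2,0,0,0,0,0,0,0,0,0,0,0,0,0,0,0,0,0]}}

```text
time_s: 32.23
position: [448.2, 17.4, 89.0]
eef_rot: [[0.001, 0.984, -0.176], [-0.0, -0.176, -0.984], [-1.0, 0.001, 0.0]]
wrist_force: [0.5, -0.3, -1.5]
grip_width: 44.4
```

```bash
python3 - <<'E'
from h import *
s=bot.state(); print(s["time_s"],s["position"],s["wrist_force"],s["grip_width"])
p=vision.read_camera("wrist"); crop(p,(200,100,520,360),"pics/w27.png",2.4)
E
```

```text
32.2333 [448.22270235  17.44160721  88.9607756 ] [ 0.4527637  -0.28748269 -1.50458076] 44.425907093590766
```

View pics/w27.png

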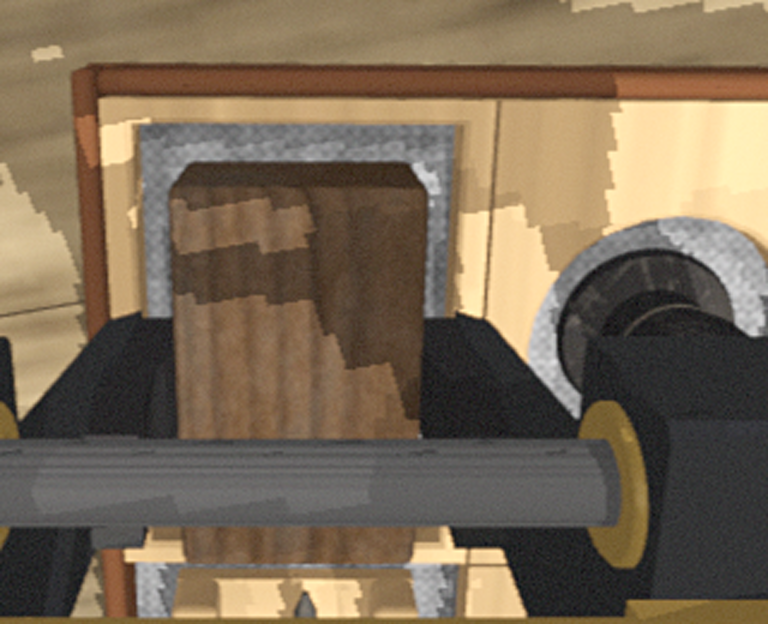

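Emit:
{"op": "servo_tool", "data": {"targets": [1.5,0,0,0,0,0,0,0,0,0,0,0,0,0,0,0,0,0]}}

```text
time_s: 32.53
position: [448.2, 17.4, 87.4]
eef_rot: [[0.001, 0.984, -0.176], [-0.0, -0.176, -0.984], [-1.0, 0.002, 0.0]]
wrist_force: [-1.0, 0.3, 4.8]
grip_width: 44.6
```

Emit:
{"op": "servo_tool", "data": {"targets": [0,0,0,0,0,0,0,0,0,0,0,0,0,0,0,0,0,0], "fingers": -0.25}}

```text
time_s: 32.78
position: [447.7, 17.5, 86.8]
eef_rot: [[-0.0, 0.984, -0.176], [-0.0, -0.176, -0.984], [-1.0, -0.0, 0.0]]
wrist_force: [1.5, 0.2, -0.7]
grip_width: 54.9
```

Emit:
{"op": "servo_tool", "data": {"targets": [-10,0,0,0,0,0,-25,0,0,0,0,0,-30,0,0,0,0,0,-30,0,0,0,0,0,-30,0,10,0,0,0,0,0,30,0,0,0,0,0,30,0,0,0,0,0,30,0,0,0,0,0,30,0,0,0,0,0,0,0,0,0]}}

```text
time_s: 33.62
position: [424.3, -114.1, 211.9]
eef_rot: [[0.0, 0.984, -0.18], [-0.001, -0.18, -0.984], [-1.0, 0.001, 0.001]]
wrist_force: [-0.2, 1.3, -0.2]
grip_width: 55.0
```

```bash
python3 - <<'E'
from h import *
s=bot.state(); print(s["time_s"],s["position"],s["wrist_force"],s["grip_width"])
p=vision.read_camera("wrist"); cv2.imwrite("pics/w28.png",p["img"][:,:,::-1])
see(p,["wood_case","black_tin","graver","small_pot","eye_loupe","round_seat","long_seat","square_seat","saddle_seat"])
t=vision.read_camera("side"); crop(t,(290,160,440,250),"pics/s28.png",5)
E
```

```text
33.6167 [ 424.34666536 -114.07239727  211.88732044] [-0.21022119  1.28414242 -0.23023817] 54.95639175388896
wood_case 0.83 [323.  33.] (array([ 4.441e+02, -2.000e-01]), array([42.9, 46.4]), 79.6, array([4.442e+02, 4.000e-01], dtype=float32), 4112)
graver 0.55 [325. 156.] (array([429.7, -84.5]), array([90.8, 15.6]), 78.7, array([428.6, -90.5], dtype=float32), 1562)
small_pot 0.84 [418. 150.] (array([501.9, -96.3]), array([44.8, 48.3]), 54.4, array([502.6, -96.3], dtype=float32), 2740)
eye_loupe 0.88 [418.  13.] (array([515.7,  -3.9]), array([25.1, 37.3]), 79.6, array([515.4,  -2.1], dtype=float32), 1668)
round_seat 0.95 [425.  47.] (array([516.5, -18.3]), array([56.4, 75.5]), 79.6, array([516.5, -21.6], dtype=float32), 6428)
round_seat 0.45 [318.  65.] (array([442.8,  -4.9]), array([56.4, 74.3]), 79.6, array([441.3, -10.1], dtype=float32), 3946)
long_seat 0.97 [319.  64.] (array([442.9,  -4.9]), array([56.4, 74.6]), 79.6, array([441.3,  -9.9], dtype=float32), 3947)
square_seat 0.63 [410. 121.] (array([501.3, -95.6]), array([99.7, 76.7]), 79.6, array([501.1, -92.2], dtype=float32), 8666)
saddle_seat 0.63 [313. 139.] (array([428.6, -81.5]), array([97.9, 73.2]), 79.5, array([428.9, -77.8], dtype=float32), 9285)
```

View pics/w28.png

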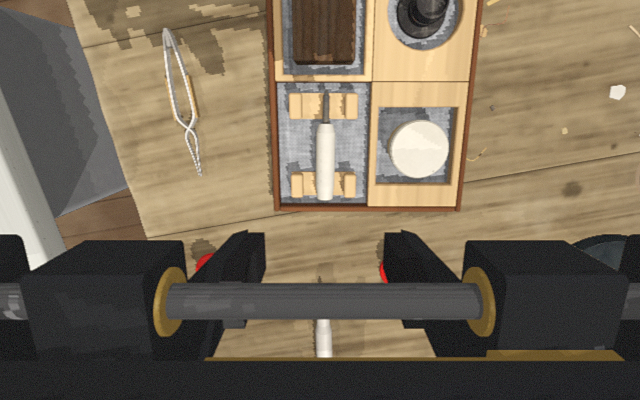

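View pics/s28.png

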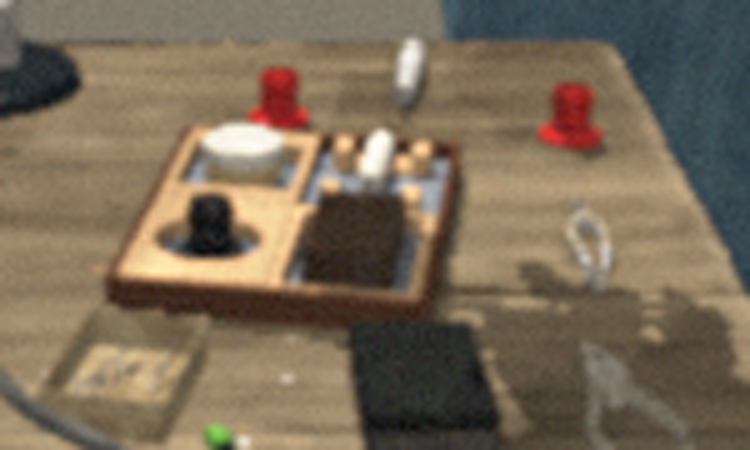

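```bash
python3 - <<'E'
from workcell import bot
print(bot.finish_job())
E
```

```text
the job is handed in; nothing more can be done
None
```

I packed the tray in the order you gave: graver across the saddles, black loupe in the round well, pot in the square well and dark wooden box in the long well. I handed it in at about 34 s on the robot's clock.

**What didn't go straight through:**
- **Pot:** my first lift came before the fingers had closed. The pot stayed where it was, and I gripped it again.
- **Box:** a hanging cable passed over it. I took it out with the gripper tilted 35°, set it down on clear bench, then gripped it again upright to place it.

**Last checks (wrist and side cameras):**
- All four things look upright and down in their seats. The box was checked mainly in the side view, because the wrist picture cut off part of it.
- The pot was within about 1–2 mm of its well's centre and the loupe looked centred.
- An earlier wrist view put the graver about 2 mm to one side and 1–2 mm along from the saddle centre; the last view showed about 1 px to the side, and I left it. The network's figure of 3 mm along assumed too low a height for the graver.
- The force readings I saw stayed at or below about 6 N.
- I did not touch the handpiece or the black tin. They looked undisturbed in the last pictures, but I did not measure their positions again.

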